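Free and seat the collimator barrel

TASK

Take the hooked pick from its stand and use it, not your fingers, to pry the sprung retaining clip up out of the barrel's groove. With the clip off, push the barrel along its V-groove until it is fully home against the end stop. Leave the clip lying on the bench, off the hook, hang the pick back in the stand it came from, and do not disturb the lens holders, the awl or the screwdriver.

Things in the scene. Friction and masses are not known exactly. Their poses are not given: they have to be found in the camera images.
- mount: (All sizes in mm.) Fixed V-groove mount, 165 x 70. Origin on the bench below the barrel's axis, in the plane of its open end face; +x along the groove to the stop, z up. Barrel axis level at z = 55. End face up to z = 64, 48 wide; leaf keeper over the barrel at x = 63 to 77, up to z = 68; camera housing behind the stop up to z = 90. Outside the open end (x below 0): only the overhanging barrel.
- barrel (a joint): Slide of the barrel along the groove, m: 0 as found, 0.025 when its inner end touches the stop. Slides stiffly (about 3 N) and stays where it is left; it cannot lift or turn.
- barrel_end (a point): Centre of the barrel's outer end face, the one to push on: a disc 20 across facing away from the stop, as found at x = -70, z = 55 of the mount; moves with the barrel, axes as the mount. The barrel is a 20 dia aluminium bar 165 long; its groove, 6 wide and 14 dia, has its middle 65 from this end.
- clip: Sprung steel clip, loose, 30 g, plate 4 thick astride the groove, as found at x = -5 of the mount. Origin on the barrel's axis, x along it, z up. Legs (y = +-8 to 11, down to z = -9) clasp the barrel; frame 29 wide above. A pull of 6 to 10 N straight up on its bridge frees it after about 6 of travel; then it hangs on the hook. Set it on the bench and whip the hook back (-x of the pick) to shed it.
- pick: Hooked pick, loose, about 80 g, hanging upright. Origin on its axis at the underside of its square steel collar (26 x 26, 5 thick), z up. Above it a square wooden handle 18 x 18, z = 5 to 65, flats facing x and y. Below, a steel shank 6 dia down to z = -80, then a smooth round toe, 5 dia, along +x out to x = 22, its last third turned up slightly (2).
- pick_toe (a point): Centre of the hooking stretch of the pick's toe, x = 9.5, z = -80 of the pick; 5 thick, so its top surface is 2.5 above this point. The shank's near face is 6.5 behind it, the toe's end 12.5 ahead.
- stand: Fixed stand of the hooked pick. Origin on the bench below the hung pick's axis, +x to the fork's open side. Two prongs 14 apart, 11 wide, 6 thick, top z = 95, x = -25 to 17; post behind at x = -45; base 6 thick, x = -68 to 18. The pick hangs with shank between and collar on the prongs, its x along the stand's x. To take it lift a few mm and draw out along +x; to hang it, the reverse.
- stand_fork (a point): Where the pick's origin is when it hangs: x = 0, y = 0, z = 95 of the stand; axes as the stand.
- awl: Straight awl with a round black handle, in a second stand of the same make; not to be used, leave it alone. Loose. Origin at the underside of its round collar (26 dia), 95 above the bench as found, handle 62 high above that.
- lens_a: Lens holder on a post, loose, leave alone. Base 52 dia, 134 high; origin under the base.
- lens_b: Lens holder on a post, loose, leave alone. Base 52 dia, 126 high; origin under the base.
- lens_c: Lens holder on a post, loose, leave alone. Base 52 dia, 142 high; origin under the base.
- driver: Screwdriver lying on the bench, loose, leave alone.
- stop_face (a point): Centre of the end stop's face, x = 120, z = 55 of the mount (axes as the mount), which the barrel's inner end must touch; the stop plate is 50 wide, 78 high.
- clip_window (a point): Centre of the clip's window, z = 18.5 of the clip, which the hook enters along the barrel (x): a through opening 23 wide in y, 15 high (z = 11 to 26 of the clip), closed above by the bridge (z = 26 to 31). Axes as the clip.
Things that resemble listed ones, but are neither listed nor needed, are in the scene too. Leave any green or yellow look-alike of the pick alone.

How it is judged:
By the outcome, as a careful person would: the job done as asked, in the order asked, and still so for the second after the job is handed in, with the robot touching nothing.
It also fails if it takes over 64 s, if anything falls off the work surface, if the arm or the gripper's body presses on something with over 40 N, if the wrist force passes 120 N, or if a joint passes its speed limit or range.

ROBOT

A 6-joint arm with a two-finger parallel gripper is mounted at the origin on the work surface. World frame = base frame: x ahead of the robot, y to its left, z up, the work surface at z = 0. Lengths are in m, angles in rad, forces in N, time in s.
With the tool pointing down it reaches from about 0.375 to 0.975 m from the base axis. Payload 3.8 kg.
Tool frame: the origin (TCP) lies midway between the tips of the shut fingers; the grasp point (between the pads) lies 19 mm behind it; z points along the fingers, x is the direction in which the jaws open and shut, and the axes are right-handed (so a half turn about z gives the same grasp; the last joint's range is limited). The gripper opens to 88 mm and grips with 3 to 60 N. Pads are 18 mm wide; open, the fingers measure 123 mm over their backs; the gripper's body (75 mm by 187 mm) begins 45 mm behind the grasp point.
Start: joints at [-1.262, 0.264, 1.604, -0, 1.274, -0.037], TCP at [0.229, -0.635, 0.239] pointing down, gripper open.
Joint ranges: [-2.63, 2.63], [-0.94, 2.18], [0.31, 2.57], [-1.31, 4.45], [0, 2.66], [-2.55, 2.55]. Speed limits (rad/s): [2.57, 2.57, 3.14, 3.14, 3.14, 3.14].

INTERFACE

Orientations are given as a rotation vector (axis times angle).
In Python, from rig import manip, vision gives the robot as it stands.
- The arm moves only by the tool apply_moves, never from a script. Its argument "plan" is one flat list of numbers, 5 for each row, row after row: the finger opening in m, from 0 to 0.0881, then the shift along the world's x, y, z in m, then the turn about the world's z in rad. A call has 1 to 12 rows; each row is the pose to reach, as a shift and turn from the pose commanded when the call began; what a row does not reach only later rows make up. A row lasts 1/10 s, in which the tool goes at most 50 mm and 8.59 degrees, less where a joint would pass 70% of its speed; a pose out of reach is approached as far as the arm can. A call with a gripper value outside its range is refused whole. The fingers move at their own pace and stop on an object; "grip_force" is the grip in N (left out, the last holds). Time passes only in rows, so rows that repeat a pose let the fingers close. It gives the time, the measured TCP pose, the force and the opening at its end, in the units of the state.
- manip.get_obs(): the state, without advancing time (a new reading comes with each control period).
- vision.capture(name): name is "scene" or "top" or "wrist"; returns the picture (480x640x3 uint8, blue, green, red); there is no depth.
- vision.get_calibration(name): a dict with "fovy" (degrees; the focal length in pixels is half the picture's height over the tangent of half this angle, whatever the lens; pixels are square), "cx", "cy" (the principal point, pixels), "xyz" and "rotation" of the camera in the world; the wrist camera has in their place "mount" (4x4, takes a point from camera to tool coordinates, whose origin is the TCP and whose axes are the tool frame's). Camera axes: x right, y up, looking along -z (the intrinsics and any distortion apply to the point x, -y, -z); pixel columns grow to the right and rows downward; lengths in m; the calibration is good to about 2 mm. A picture is of the moment at which its call begins: read the wrist's pose just before it. get_calibration takes no time and is no camera call.
- manip.job_done(): hands the job in, once; it reports no verdict.
The state is a dict: "t": time; "q": joint angles; "dq": joint speeds; "joint_efforts": joint torques, N m; "tool_pos": TCP position; "eef_rot": TCP orientation; "force": force on the tool from outside, world axes, zero at the start; "wrist_torque": the same for the moment, N m; "grip_width": finger opening in m.
Only numpy, scipy, OpenCV 4.12 (cv2) and the standard library are available. Lean on these libraries where they do the work, as an engineer would, in place of code of your own. Each camera call takes 0.05 s, during which the arm holds its last target.

## Working session

There is one attempt and no reset: what is moved stays moved. The work goes in short steps, Python scripts to look and compute and a tool call to move; the robot and the scene stay as the last step left them, time stands still between calls to the robot, and variables do not carry over. Pictures are saved under pics/ and viewed, and the job is handed in when it is done.

Besides the shell and the picture viewer there is one more tool, called by a JSON object that holds its "method" and its "body", one argument or row to a line. apply_moves: Moves the arm, as the interface text tells. Its arguments: {"type":"object","properties":{"plan":{"type":"array","items":{"type":"number"}},"grip_force":{"type":"number"}},"required":["plan"]}

```bash
mkdir -p pics; ls; python3 - <<'E'
from rig import manip, vision
import cv2
o=manip.get_obs(); print({k:o[k] for k in('t','tool_pos','eef_rot','grip_width','force')})
for n in('scene','top','wrist'):
    c=vision.get_calibration(n); print(n,c)
    cv2.imwrite(f'pics/{n}0.png',vision.capture(n))
E
```

```text
pics
{'t': 0.0, 'tool_pos': array([ 0.22859364, -0.63437779,  0.23739951]), 'eef_rot': array([-2.56942602,  1.80535001,  0.00272133]), 'grip_width': 0.08824303409089275, 'force': array([-1.36051449,  0.26043308, -0.25127934])}
scene {'fovy': 42.75115726361083, 'cx': 318.1235242123821, 'cy': 234.17627176505727, 'xyz': array([0.97209435, 0.83069073, 0.83434281]), 'rotation': array([0.31022426, 1.18047901, 2.44390522])}
top {'fovy': 55.700018422040536, 'cx': 327.64576444815003, 'cy': 240.32586391262697, 'xyz': array([ 0.47509151, -0.02609216,  1.07781802]), 'rotation': array([ 0.06630588, -0.02443507, -1.54827778])}
wrist {'fovy': 58.35597002855135, 'cx': 319.64838051711035, 'cy': 241.1900555308277, 'mount': array([[ 9.99999471e-01, -3.88028065e-04,  9.53083951e-04,
         3.18743337e-04],
       [-8.67168173e-05, -9.54663881e-01, -2.97685851e-01,
        -7.76424204e-02],
       [ 1.02538529e-03,  2.97685611e-01, -9.54663410e-01,
        -1.46710734e-01],
       [ 0.00000000e+00,  0.00000000e+00,  0.00000000e+00,
         1.00000000e+00]])}
```

View pics/scene0.png

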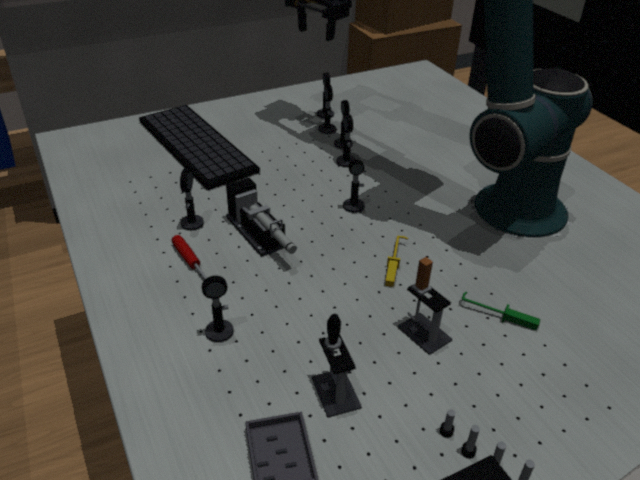

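View pics/top0.png

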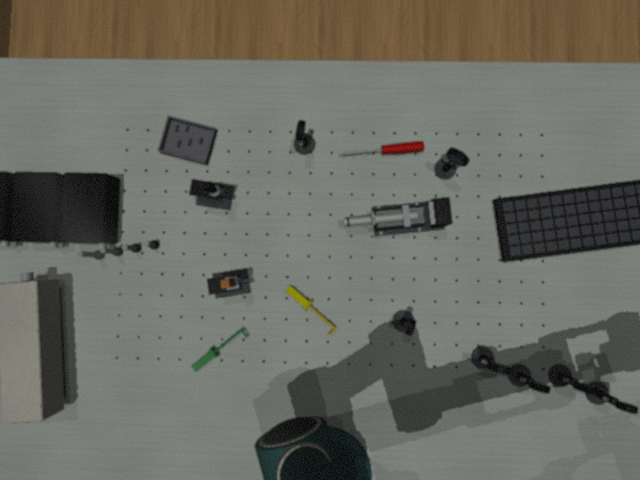

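View pics/wrist0.png

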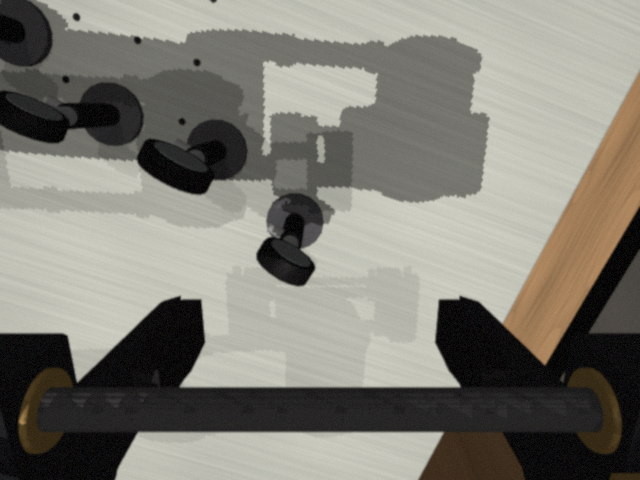

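```bash
cat > h.py <<'E'
import numpy as np, cv2
from rig import manip, vision
from scipy.spatial.transform import Rotation as R
def cam(n,obs=None):
    c=vision.get_calibration(n); f=240/np.tan(np.radians(c['fovy'])/2)
    if 'mount' in c:
        o=obs or manip.get_obs(); T=np.eye(4);T[:3,:3]=R.from_rotvec(o['eef_rot']).as_matrix();T[:3,3]=o['tool_pos']
        T=T@c['mount']; return f,c['cx'],c['cy'],T[:3,3],T[:3,:3]
    return f,c['cx'],c['cy'],np.array(c['xyz']),R.from_rotvec(c['rotation']).as_matrix()
def proj(C,P):
    f,cx,cy,t,M=C; p=(np.atleast_2d(P)-t)@M; return np.c_[cx+f*p[:,0]/-p[:,2], cy-f*p[:,1]/-p[:,2]]
def ray(C,u):
    f,cx,cy,t,M=C; d=np.array([(u[0]-cx)/f,-(u[1]-cy)/f,-1]); return t,M@d
def onz(C,u,z):
    t,d=ray(C,u); return t+d*(z-t[2])/d[2]
def tri(C1,u1,C2,u2):
    a,d=ray(C1,u1);b,e=ray(C2,u2); A=np.c_[d,-e]; s=np.linalg.lstsq(A,b-a,rcond=None)[0]
    p=a+d*s[0];q=b+e*s[1]; return (p+q)/2,np.linalg.norm(p-q)
def crop(img,x0,y0,x1,y1,k,fn):
    cv2.imwrite(fn,cv2.convertScaleAbs(cv2.resize(img[y0:y1,x0:x1],None,fx=k,fy=k,interpolation=cv2.INTER_CUBIC),alpha=1.5,beta=20))
E
python3 - <<'E'
from h import *
t=cv2.imread('pics/top0.png');s=cv2.imread('pics/scene0.png')
crop(t,180,250,330,360,5,'pics/t_stand.png');crop(t,330,180,470,250,5,'pics/t_mount.png')
crop(s,380,230,480,360,4,'pics/s_stand.png');crop(s,210,160,310,260,5,'pics/s_mount.png')
C=cam('top')
for u in [(345,222),(230,283),(450,212),(213,195),(403,320)]: print(u,onz(C,u,0.055).round(3))
E
```

```text
(345, 222) [ 0.576 -0.036  0.055]
(230, 283) [0.433 0.22  0.055]
(450, 212) [ 0.604 -0.272  0.055]
(213, 195) [0.632 0.266 0.055]
(403, 320) [ 0.36  -0.17   0.055]
```

View pics/t_stand.png

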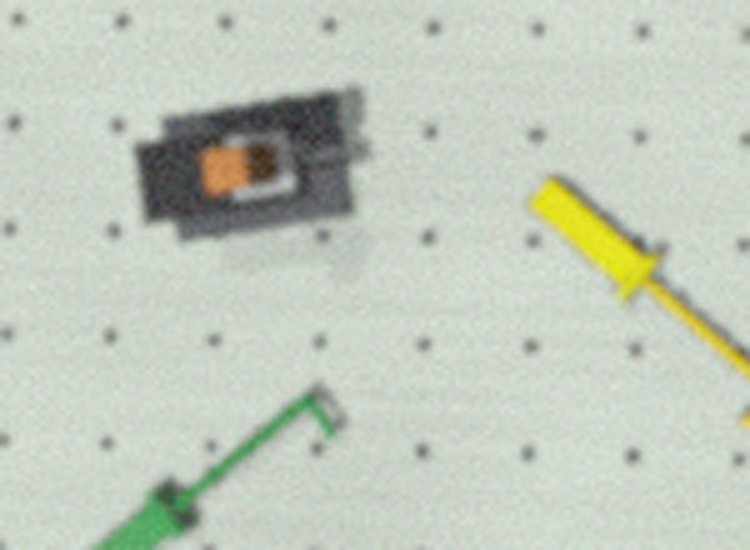

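View pics/t_mount.png

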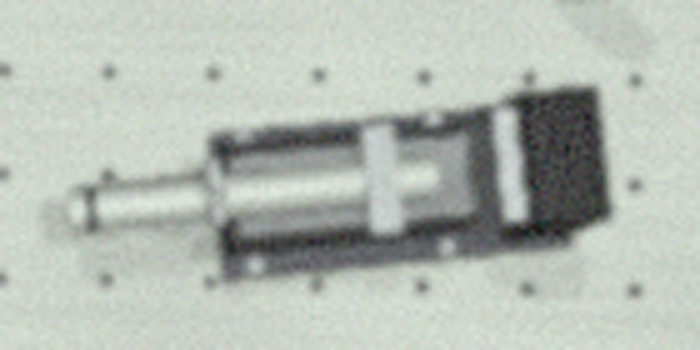

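View pics/s_stand.png

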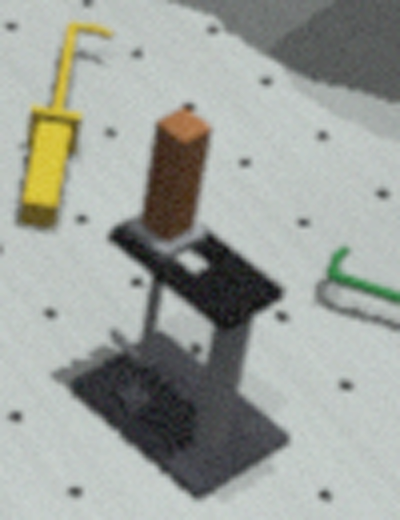

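View pics/s_mount.png

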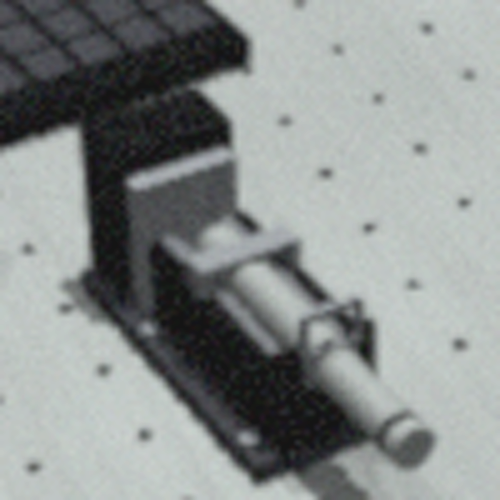

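{"method": "apply_moves", "body": {
  "plan": [0.088,0.03,0.04,0,-0.05,0.06,0.08,0,-0.1,0,0.088,0.09,0.12,0,-0.15,0.088,0.12,0.16,0,-0.2,0.088,0.15,0.2,0,-0.227,0.088,0.18,0.24,0,-0.227,0.088,0.21,0.28,0,-0.227,0.088,0.25,0.33,0,-0.227,0.088,0.29,0.39,0,-0.227,0.088,0.33,0.44,0,-0.227,0.088,0.36,0.48,0,-0.227]
}}

```text
t: 1.25
tool_pos: [0.5246, -0.2399, 0.2383]
eef_rot: [2.349, -2.086, 0.0]
force: [-0.1, -0.2, -0.5]
grip_width: 0.0882
```

{"method": "apply_moves", "body": {
  "plan": [0.088,0.03,0.04,0,0,0.088,0.03,0.04,0,0,0.088,0.03,0.04,0,0,0.088,0.03,0.04,0,0]
}}

```text
t: 1.65
tool_pos: [0.5532, -0.2025, 0.2379]
eef_rot: [2.348, -2.085, -0.001]
force: [-0.8, 0.2, -0.5]
grip_width: 0.088
```

```bash
python3 - <<'E'
from h import *
o=manip.get_obs(); print(o['t'],o['tool_pos'],o['eef_rot'],o['dq'].round(3))
np.save('w1.npy',np.r_[o['tool_pos'],o['eef_rot']])
cv2.imwrite('pics/w1.png',vision.capture('wrist'))
E
```

```text
1.65 [ 0.55317949 -0.20245971  0.2379477 ] [ 2.34839082e+00 -2.08545173e+00 -1.02828652e-03] [-0.023 -0.005  0.002  0.003 -0.001  0.003]
```

View pics/w1.png

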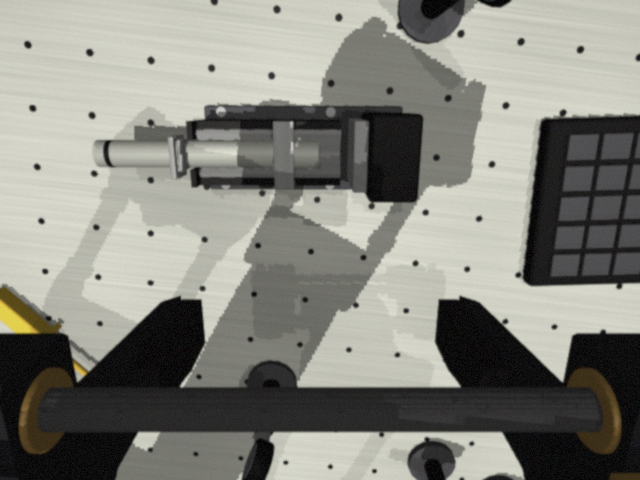

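```bash
python3 - <<'E'
from h import *
t=cv2.imread('pics/w1.png');
crop(t,80,95,240,205,5,'pics/w1a.png');crop(t,240,95,440,215,4,'pics/w1b.png')
E
```

```text
(no output)
```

View pics/w1a.png

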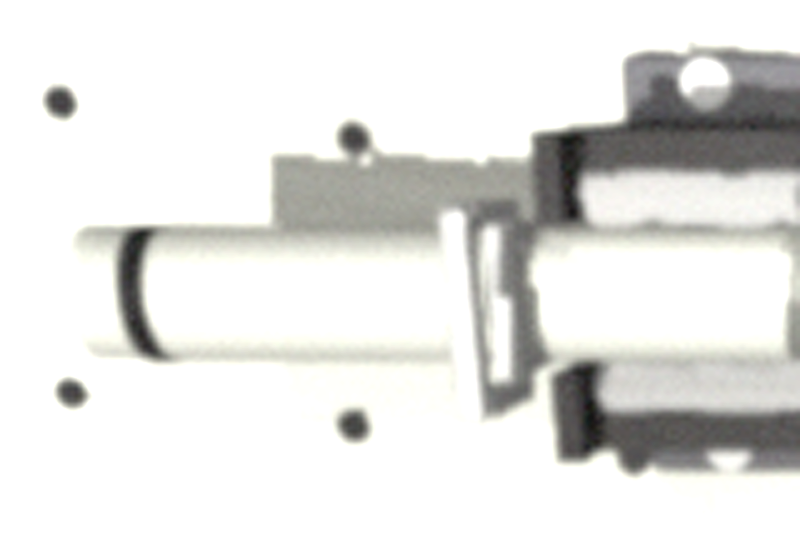

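View pics/w1b.png

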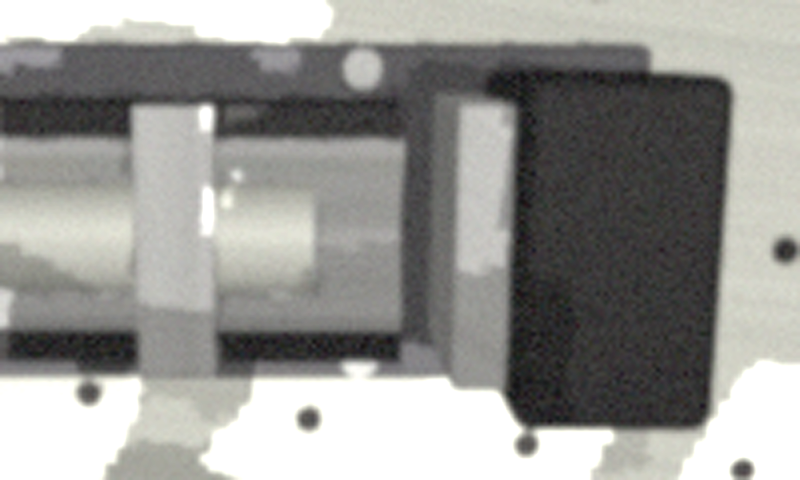

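```bash
python3 - <<'E'
from h import *
w=np.load('w1.npy'); W=cam('wrist',dict(tool_pos=w[:3],eef_rot=w[3:]))
a=lambda u:(80+u[0]/5-.4,95+u[1]/5-.4)
b=lambda u:(240+u[0]/4-.4,95+u[1]/4-.4)
# barrel silhouette edges (tangent near z of axis approx): top edge / bottom edge
P=[]
for n,u,z in [('Ltop',a((180,228)),.055),('Lbot',a((180,358)),.055),('Mtop',a((430,228)),.055),('Mbot',a((430,358)),.055),('R top',a((700,230)),.055),('Rbot',a((700,358)),.055),
 ('endtop',a((78,240)),.055),('endbot',a((90,345)),.055),
 ('clipLT',a((441,210)),.086),('clipLB',a((472,418)),.086),('clipRT',a((465,208)),.086),('clipRB',a((495,415)),.086),
 ('faceT',a((534,135)),.064),('faceB',a((560,460)),.064),
 ('keepTL',b((132,105)),.068),('keepBL',b((140,375)),.068),('keepTR',b((215,105)),.068),('keepBR',b((217,375)),.068),
 ('stopT',b((458,95)),.078),('stopB',b((455,385)),.078),('houTL',b((515,75)),.09),('houBL',b((510,410)),.09),('houTR',b((730,85)),.09),('houBR',b((710,425)),.09)]:
    p=onz(W,u,z); print(n,np.round(u,1),p.round(4))
    P.append(p)
P=np.array(P); c=(P[[0,2,4]]+P[[1,3,5]])/2; d=c[2]-c[0]; print('axis',c,np.degrees(np.arctan2(d[1],d[0])))
E
```

```text
Ltop [115.6 140.2] [ 0.5885 -0.0443  0.055 ]
Lbot [115.6 166.2] [ 0.569  -0.0438  0.055 ]
Mtop [165.6 140.2] [ 0.593  -0.0815  0.055 ]
Mbot [165.6 166.2] [ 0.5735 -0.0817  0.055 ]
R top [219.6 140.6] [ 0.5975 -0.1216  0.055 ]
Rbot [219.6 166.2] [ 0.5784 -0.1226  0.055 ]
endtop [ 95.2 142.6] [ 0.5849 -0.029   0.055 ]
endbot [ 97.6 163.6] [ 0.5694 -0.0303  0.055 ]
clipLT [167.8 136.6] [ 0.5991 -0.0934  0.086 ]
clipLB [174.  178.2] [ 0.5712 -0.0981  0.086 ]
clipRT [172.6 136.2] [ 0.5997 -0.0967  0.086 ]
clipRB [178.6 177.6] [ 0.572  -0.1013  0.086 ]
faceT [186.4 121.6] [ 0.6089 -0.0992  0.064 ]
faceB [191.6 186.6] [ 0.5621 -0.1043  0.064 ]
keepTL [272.6 120.8] [ 0.6169 -0.1611  0.068 ]
keepBL [274.6 188.4] [ 0.5689 -0.1668  0.068 ]
keepTR [293.4 120.8] [ 0.6187 -0.1758  0.068 ]
keepBR [293.8 188.4] [ 0.5706 -0.181   0.068 ]
stopT [354.1 118.4] [ 0.6256 -0.2175  0.078 ]
stopB [353.4 190.8] [ 0.5758 -0.2241  0.078 ]
houTL [368.4 113.4] [ 0.63   -0.2254  0.09  ]
houBL [367.1 197.1] [ 0.5747 -0.2331  0.09  ]
houTR [422.1 115.8] [ 0.6327 -0.2608  0.09  ]
houBR [417.1 200.8] [ 0.5762 -0.2681  0.09  ]
axis [[ 0.57876235 -0.04406099  0.055     ]
 [ 0.58323461 -0.0815796   0.055     ]
 [ 0.58791731 -0.12209864  0.055     ]] -83.30895084421428
```

{"method": "apply_moves", "body": {
  "plan": [0.088,-0.015,0.04,0,0,0.088,-0.03,0.08,0,0,0.088,-0.045,0.12,0,0,0.088,-0.06,0.16,0,0,0.088,-0.075,0.2,0,0,0.088,-0.09,0.24,0,0,0.088,-0.105,0.28,0,0,0.088,-0.12,0.32,0,0,0.088,-0.133,0.36,0,0,0.088,-0.143,0.4,0,0,0.088,-0.143,0.4,0,0,0.088,-0.143,0.4,0,0]
}}

```text
t: 2.9
tool_pos: [0.4109, 0.1975, 0.2383]
eef_rot: [2.35, -2.085, 0.001]
force: [0.4, -0.1, -0.6]
grip_width: 0.088
```

```bash
python3 - <<'E'
from h import *
o=manip.get_obs(); print(o['t'],o['tool_pos'],o['eef_rot'],o['dq'].round(3),o['q'].round(2))
np.save('w2.npy',np.r_[o['tool_pos'],o['eef_rot']])
cv2.imwrite('pics/w2.png',vision.capture('wrist'))
E
```

```text
2.9 [0.41087786 0.19753738 0.23834983] [ 2.34965087e+00 -2.08485793e+00  9.49046567e-04] [-0.035  0.001  0.002 -0.005  0.    -0.001] [ 0.39 -0.16  2.05 -0.    1.25  1.85]
```

View pics/w2.png

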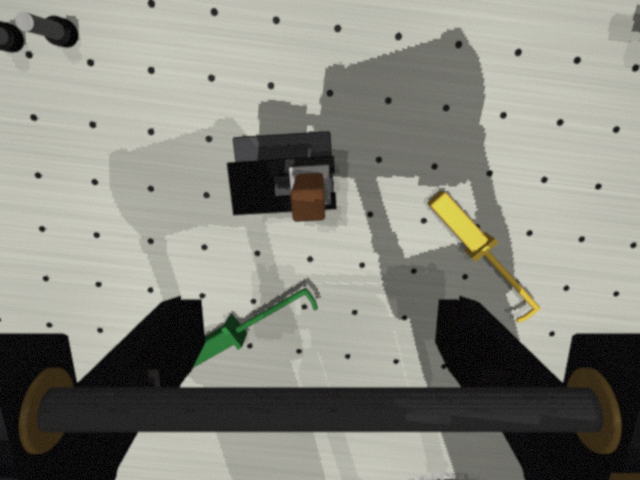

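```bash
python3 - <<'E'
from h import *
t=cv2.imread('pics/w2.png');
c=cv2.resize(t[120:230,220:350],None,fx=6,fy=6,interpolation=cv2.INTER_CUBIC)
cv2.imwrite('pics/w2a.png',cv2.convertScaleAbs(c,alpha=2.2,beta=25)[:600,:800])
E
```

```text
(no output)
```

View pics/w2a.png

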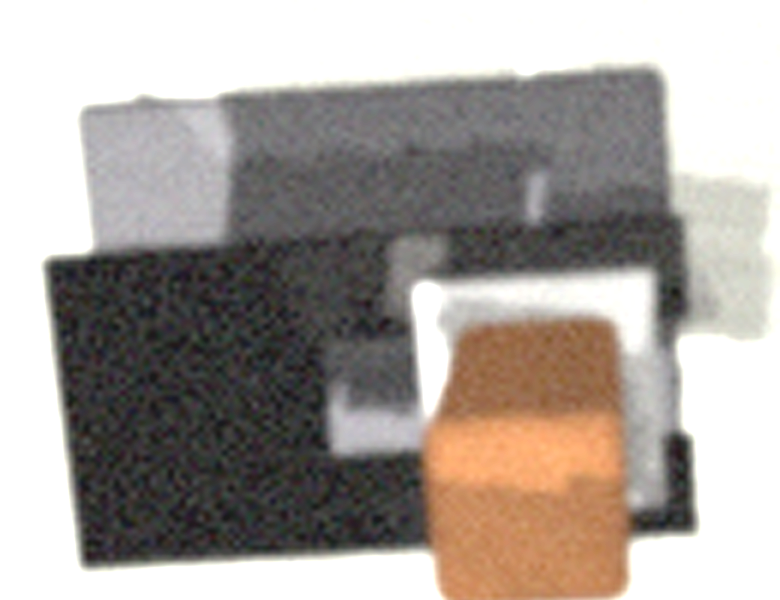

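```bash
python3 - <<'E'
from h import *
w=np.load('w2.npy'); W=cam('wrist',dict(tool_pos=w[:3],eef_rot=w[3:]))
a=lambda u:(220+u[0]/6-.4,120+u[1]/6-.4)
for n,u,z in [('pTL',(47,258),.095),('pTR',(682,217),.095),('pBR',(692,528),.095),('pBL',(83,565),.095),
 ('cTL',(414,278),.1),('cTR',(655,270),.1),('cBR',(667,512),.1),
 ('hTL',(425,418),.16),('hTR',(624,416),.16),('hBR',(626,598),.16),('hBL',(445,598),.16),('bTL',(82,106),.006),('bTR',(662,68),.006)]:
    p=onz(W,a(u),z); print(n,p.round(4))
import numpy as np
w=R.from_rotvec(w[3:]).as_matrix(); print(np.degrees(np.arctan2(w[1,0],w[0,0])))
t=cv2.imread('pics/w2.png')
hsv=cv2.cvtColor(t,cv2.COLOR_BGR2HSV); m=cv2.inRange(hsv,(3,90,40),(18,255,255)); m[:,:280]=0;m[:,345:]=0;m[230:]=0;m[:160]=0
print(cv2.minAreaRect(np.argwhere(m)[:,::-1].astype(np.float32)),cv2.boundingRect(m))
E
```

```text
pTL [0.4455 0.2638 0.095 ]
pTR [0.4584 0.1941 0.095 ]
pBR [0.4235 0.1884 0.095 ]
pBL [0.4108 0.2577 0.095 ]
cTL [0.4488 0.2227 0.1   ]
cTR [0.4529 0.1965 0.1   ]
cBR [0.4261 0.1918 0.1   ]
hTL [0.445  0.2172 0.16  ]
hTR [0.4473 0.1998 0.16  ]
hBR [0.4309 0.1976 0.16  ]
hBL [0.4289 0.2138 0.16  ]
bTL [0.4546 0.2775 0.006 ]
bTR [0.4697 0.1958 0.006 ]
-83.16563808726872
((306.65863037109375, 196.696533203125), (46.3316764831543, 33.76516342163086), 86.633544921875) (290, 173, 35, 48)
```

{"method": "apply_moves", "body": {
  "plan": [0.088,0.027,0.01,0,0.064,0.088,0.027,0.01,0,0.064,0.088,0.027,0.01,-0.04,0.064,0.088,0.027,0.01,-0.08,0.064,0.088,0.027,0.01,-0.11,0.064,0.088,0.027,0.01,-0.125,0.064,0.088,0.027,0.01,-0.131,0.064,0.088,0.027,0.01,-0.131,0.064],
  "grip_force": 50
}}

```text
t: 3.75
tool_pos: [0.4376, 0.2067, 0.1067]
eef_rot: [2.411, -2.011, -0.001]
force: [-1.0, 0.9, 0.4]
grip_width: 0.0877
```

```bash
python3 - <<'E'
from h import *
o=manip.get_obs(); print(o['t'],o['tool_pos'],o['eef_rot'])
cv2.imwrite('pics/w3.png',cv2.convertScaleAbs(vision.capture('wrist'),alpha=1.6,beta=20))
s=vision.capture('scene');crop(s,340,160,500,360,3,'pics/s3.png')
E
```

```text
3.75 [0.43758832 0.20667284 0.106674  ] [ 2.41107554e+00 -2.01117874e+00 -1.22563585e-03]
```

View pics/w3.png

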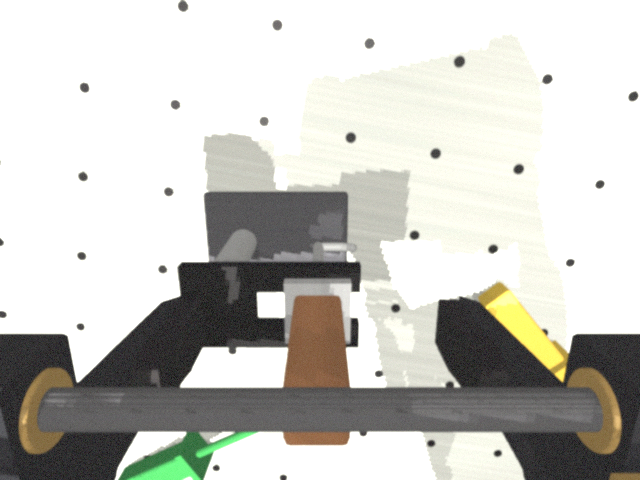

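View pics/s3.png

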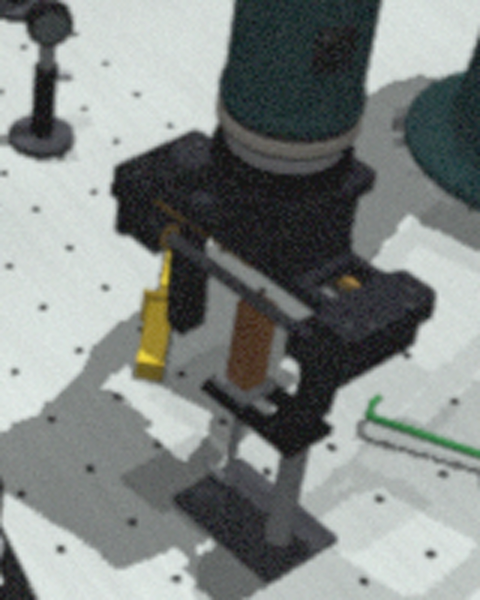

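{"method": "apply_moves", "body": {
  "plan": [0,0,0,0,0,0,0,0,0,0,0,0,0,0,0,0,0,0,0,0,0,0,0,0,0,0,0,0,0,0,0,0,0,0,0,0,0,0,0,0],
  "grip_force": 55
}}

```text
t: 4.65
tool_pos: [0.4378, 0.2082, 0.1073]
eef_rot: [2.415, -2.009, -0.0]
force: [-0.1, 0.5, 0.2]
grip_width: 0.026
```

{"method": "apply_moves", "body": {
  "plan": [0,0,0,0,0,0,0,0,0,0,0,0,0,0,0]
}}

```text
t: 4.95
tool_pos: [0.4379, 0.2081, 0.1073]
eef_rot: [2.415, -2.009, -0.0]
force: [0.5, 0.0, -1.0]
grip_width: 0.0174
```

{"method": "apply_moves", "body": {
  "plan": [0,0,0,0.006,0,0,0,0,0.006,0,0,0.004,-0.02,0.006,0,0,0.008,-0.042,0.006,0,0,0.0115,-0.062,0.006,0,0,0.015,-0.08,0.02,0,0,0.015,-0.08,0.02,0]
}}

```text
t: 5.65
tool_pos: [0.4545, 0.127, 0.1289]
eef_rot: [-2.411, 2.011, -0.004]
force: [0.4, -0.1, 0.1]
grip_width: 0.0178
```

```bash
python3 - <<'E'
from h import *
s=vision.capture('scene');crop(s,340,160,500,360,3,'pics/s4.png')
E
```

```text
(no output)
```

View pics/s4.png

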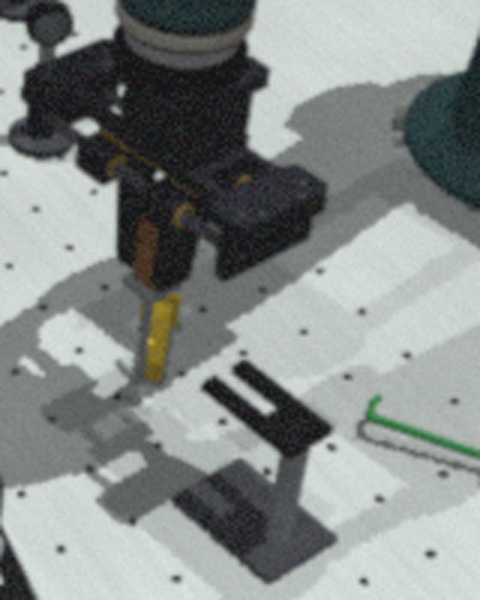

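{"method": "apply_moves", "body": {
  "plan": [0,0.005,-0.007,0.02,0,0,0.02,-0.028,0.04,-0.02,0,0.04,-0.056,0.057,-0.04,0,0.06,-0.084,0.057,-0.066,0,0.08,-0.112,0.057,-0.066,0,0.1,-0.14,0.057,-0.066,0,0.115,-0.161,0.057,-0.066,0,0.125,-0.175,0.057,-0.066,0,0.125,-0.175,0.057,-0.066,0,0.125,-0.175,0.057,-0.066]
}}

```text
t: 6.7
tool_pos: [0.5774, -0.046, 0.1837]
eef_rot: [2.347, -2.088, -0.003]
force: [0.2, -0.7, -1.1]
grip_width: 0.0175
```

```bash
python3 - <<'E'
from h import *
o=manip.get_obs(); print(o['t'],o['tool_pos'],o['eef_rot'],np.degrees(2*np.arctan2(o['eef_rot'][1],o['eef_rot'][0])))
s=vision.capture('scene');crop(s,200,130,330,290,4,'pics/s5.png')
w=vision.capture('wrist');cv2.imwrite('pics/w5.png',cv2.convertScaleAbs(w,alpha=1.3,beta=20))
t=vision.capture('top');crop(t,310,170,460,270,5,'pics/t5.png')
E
```

```text
6.7 [ 0.57736648 -0.04597421  0.18374125] [ 2.34699781 -2.08789827 -0.00265285] -83.31282898762022
```

View pics/s5.png

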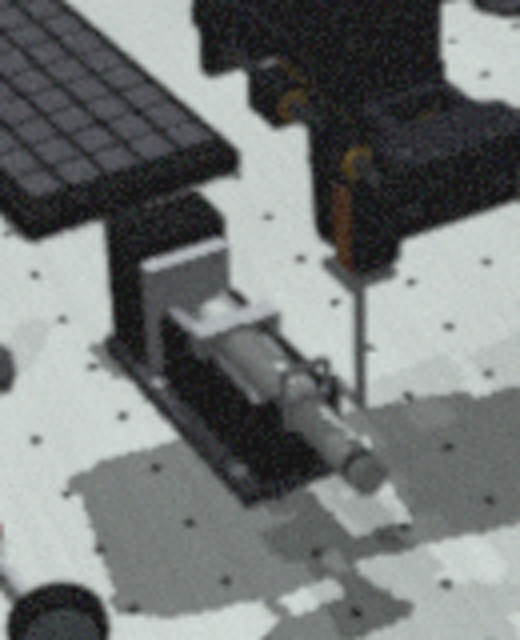

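View pics/w5.png

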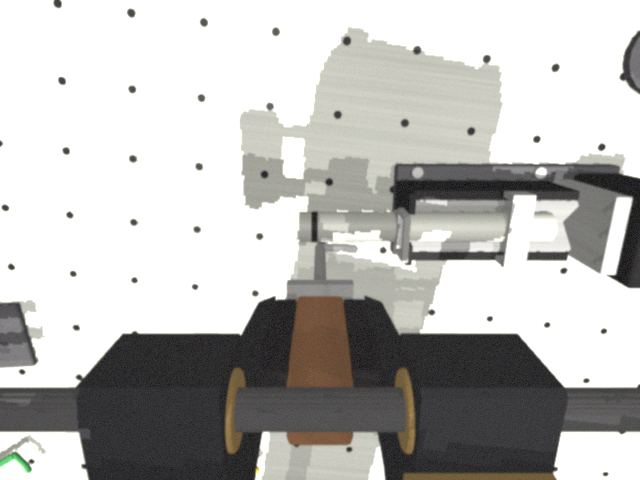

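```bash
python3 - <<'E'
from h import *
t=cv2.imread('pics/w5.png'); crop(t,270,190,430,300,5,'pics/w5a.png')
E
```

```text
(no output)
```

View pics/w5a.png

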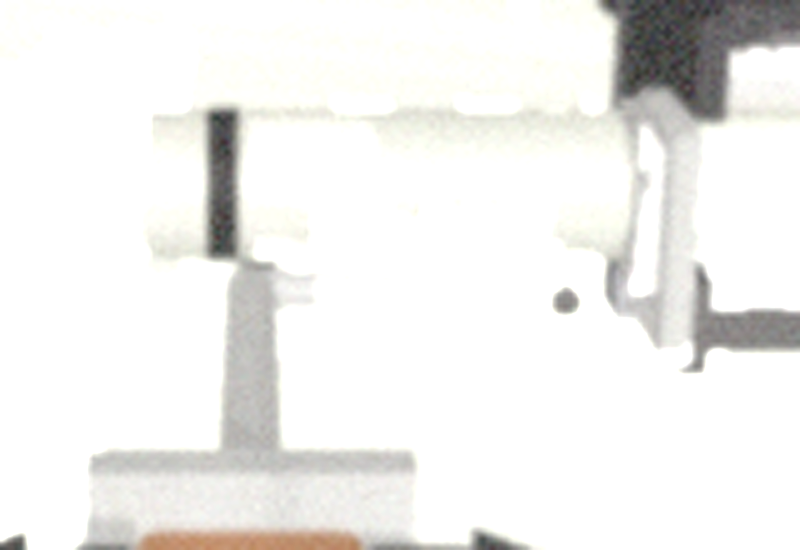

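View pics/t5.png

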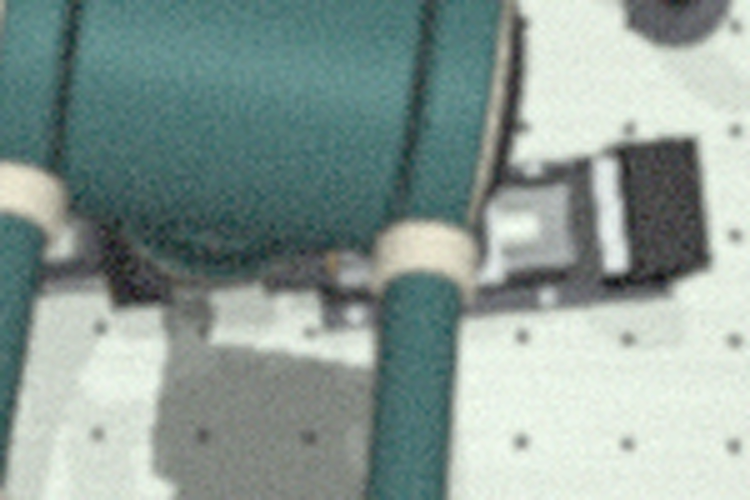

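```bash
python3 - <<'E'
from h import *
w=vision.capture('wrist');cv2.imwrite('pics/w6.png',w)
c=cv2.resize(w[190:300,270:430],None,fx=5,fy=5,interpolation=cv2.INTER_CUBIC)
cv2.imwrite('pics/w6a.png',cv2.convertScaleAbs(c,alpha=1.8,beta=-180))
E
```

```text
(no output)
```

View pics/w6a.png

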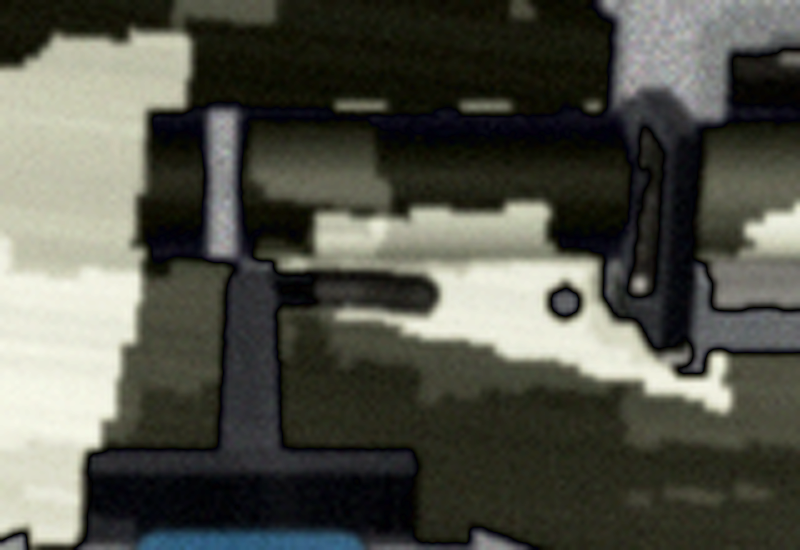

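```bash
python3 - <<'E'
from h import *
o=manip.get_obs(); W=cam('wrist')
a=lambda u:(270+u[0]/5-.4,190+u[1]/5-.4)
d=np.array([np.cos(np.radians(-83.3)),np.sin(np.radians(-83.3))]); n=np.array([-d[1],d[0]]); m0=np.array([.5857,-.1018])
print(o['tool_pos'])
zt=o['tool_pos'][2]-.0923
for nme,u,z in [('toeend',(438,294),zt+.002),('toenear',(290,288),zt),('shankmid',(250,440),zt+.072),('shanklow',(253,290),zt),
  ('barrelT',(400,113),.055),('barrelB',(400,256),.055),('endT',(148,118),.055),('endB',(140,255),.055),('clipTL',(660,95),.086),('clipT',(672,105),.086),('clipBrid_bot',(676,350),.086),('faceT',(607,10),.064),('faceB',(700,262),.064)]:
    p=onz(W,a(u),z); q=p[:2]-m0; print(nme,p.round(4),'mount',(q@d).round(4),(q@n).round(4), 'rel tcp',((p[:2]-o['tool_pos'][:2])@d).round(4),((p[:2]-o['tool_pos'][:2])@n).round(4))
E
```

```text
[ 0.57725772 -0.04570057  0.18424774]
toeend [ 0.5791 -0.0674  0.0939] mount -0.035 -0.0025 rel tcp 0.0217 -0.0007
toenear [ 0.5772 -0.0503  0.0919] mount -0.0521 -0.0024 rel tcp 0.0046 -0.0006
shankmid [ 0.5868 -0.0446  0.1639] mount -0.0567 0.0078 rel tcp -0.0 0.0096
shanklow [ 0.5764 -0.046   0.0919] mount -0.0565 -0.0027 rel tcp 0.0002 -0.0009
barrelT [ 0.591  -0.0638  0.055 ] mount -0.0371 0.0097 rel tcp 0.0196 0.0116
barrelB [ 0.5715 -0.0665  0.055 ] mount -0.0367 -0.01 rel tcp 0.02 -0.0082
endT [ 0.5864 -0.0309  0.055 ] mount -0.0703 0.009 rel tcp -0.0136 0.0108
endB [ 0.5675 -0.0318  0.055 ] mount -0.0716 -0.0099 rel tcp -0.0149 -0.0081
clipTL [ 0.6039 -0.0906  0.086 ] mount -0.009 0.0194 rel tcp 0.0477 0.0212
clipT [ 0.6029 -0.0922  0.086 ] mount -0.0076 0.0182 rel tcp 0.0491 0.02
clipBrid_bot [ 0.573 -0.098  0.086] mount -0.0053 -0.0122 rel tcp 0.0514 -0.0104
faceT [ 0.6093 -0.0869  0.064 ] mount -0.012 0.0252 rel tcp 0.0447 0.027
faceB [ 0.578  -0.1045  0.064 ] mount 0.0017 -0.008 rel tcp 0.0584 -0.0061
```

{"method": "apply_moves", "body": {
  "plan": [0,0.0022,0.0003,-0.01,0,0,0.0022,0.0003,-0.0184,0,0,0.0042,-0.0166,-0.0184,0,0,0.0042,-0.0166,-0.0184,0]
}}

```text
t: 7.3
tool_pos: [0.5818, -0.0651, 0.1652]
eef_rot: [2.345, -2.088, -0.0]
force: [0.0, -0.4, -0.5]
grip_width: 0.0174
```

```bash
python3 - <<'E'
from h import *
o=manip.get_obs(); print(o['t'],o['tool_pos'],o['force'])
s=vision.capture('scene');cv2.imwrite('pics/s7full.png',s);crop(s,240,170,330,270,6,'pics/s7.png')
w=vision.capture('wrist');cv2.imwrite('pics/w7.png',w);crop(w,270,150,430,270,5,'pics/w7a.png')
C=cam('scene')
d=np.array([np.cos(np.radians(-83.3)),np.sin(np.radians(-83.3)),0]);p=o['tool_pos']-[0,0,.0923]
m=np.array([.5857,-.1018,0])
print('toe root/end pred',proj(C,[p,p+.022*d]), 'win',proj(C,[m-.005*d+[0,0,.0735]]),'bridge top',proj(C,[m-.005*d+[0,0,.086]]),'barrel end',proj(C,[m-.07*d+[0,0,.055]]))
E
```

```text
7.3 [ 0.58184512 -0.06512017  0.16518176] [ 0.00302438 -0.38947653 -0.46790743]
toe root/end pred [[282.15531204 231.95895577]
 [276.6168668  226.32548309]] win [[274.35458958 223.52706641]] bridge top [[274.22286481 218.6368608 ]] barrel end [[290.97561987 247.58745462]]
```

View pics/s7.png

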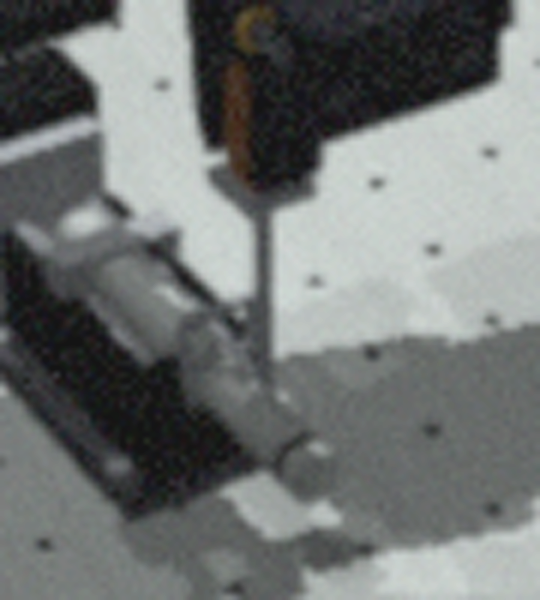

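View pics/w7a.png

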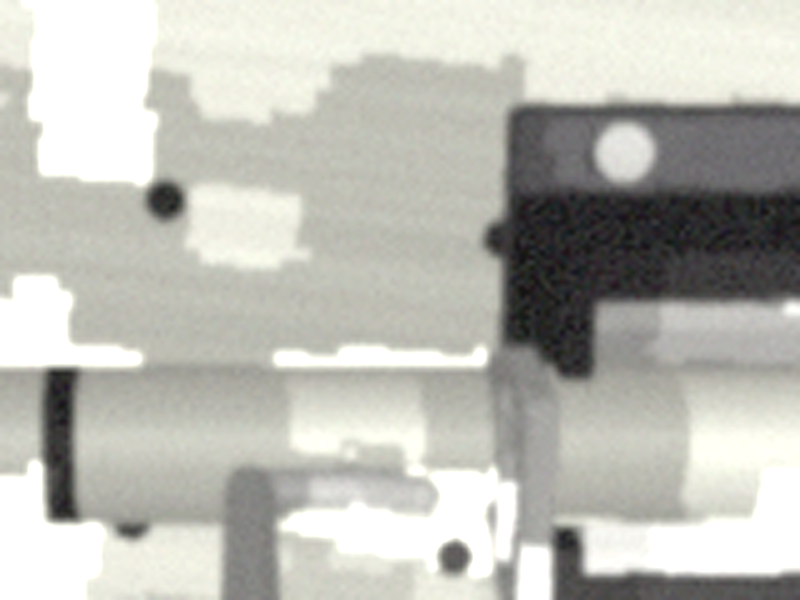

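```bash
python3 - <<'E'
from h import *
o=manip.get_obs(); C=cam('scene'); p=o['tool_pos']
print(p,proj(C,[p-[0,0,.0123],p-[0,0,.03],p-[0,0,.05],p-[0,0,.07],p-[0,0,.0923],p-[0,0,.0948]]).round(1))
s=cv2.imread('pics/s7full.png')
for r in range(203,240,3): print(r,s[r,276:292].sum(1)//3)
E
```

```text
[ 0.58221996 -0.06422363  0.16593291] [[281.6 199.3]
 [281.7 206.8]
 [281.9 215. ]
 [282.  223.1]
 [282.2 232. ]
 [282.2 232.9]]
203 [114  97  75  53  43  39  37  34  33  36  39  47  56  69  83  94]
206 [123 122 121 121 107  79  52  40  48  89 118 121 123 123 121 121]
209 [123 125 123 121 122 110  81  40  45  88 123 122 119 122 125 122]
212 [122 119 124 127 123 112  82  41  48  86 118 123 126 122 125 124]
215 [123 125 125 125 121 114  85  44  50  90 122 124 123 124 122 117]
218 [107 120 117 120 116 104  75  41  52  92 124 125 125 125 121 121]
221 [ 44  40  47  62  68  42  37  39  42  81 117 119 122 121 115 114]
224 [ 69  49  24  17  23  36  41  39  44  79 110 113 116 115 116 115]
227 [ 53  60  58  57  58  50  42  37  40  78 111 115 112 111 112 112]
230 [52 63 69 59 54 50 35 38 33 50 64 65 59 60 56 58]
233 [58 64 64 58 51 58 62 47 36 44 58 60 58 61 65 59]
236 [50 55 57 61 66 59 50 49 46 47 73 86 69 61 56 59]
239 [30 41 48 49 51 49 52 48 53 52 49 45 48 49 53 55]
```

{"method": "apply_moves", "body": {
  "plan": [0,0.0007,-0.006,0,0,0,0.0014,-0.012,0,0,0,0.0021,-0.018,0,0,0,0.0027,-0.0225,0,0,0,0.0027,-0.0225,0,0,0,0.0027,-0.0225,0,0]
}}

```text
t: 8.0
tool_pos: [0.5848, -0.0861, 0.1659]
eef_rot: [-2.347, 2.088, 0.0]
force: [-0.1, -1.4, -0.6]
grip_width: 0.0179
```

```bash
python3 - <<'E'
from h import *
o=manip.get_obs(); print(o['t'],o['tool_pos'],o['force'],o['wrist_torque'])
s=vision.capture('scene');crop(s,240,170,330,270,6,'pics/s8.png')
w=vision.capture('wrist');cv2.imwrite('pics/w8.png',w);crop(w,270,150,430,270,5,'pics/w8a.png')
E
```

```text
8.0 [ 0.58475802 -0.08605636  0.16592431] [-0.13960189 -1.39676353 -0.55741977] [0.02436144 0.03150869 0.01007613]
```

View pics/s8.png

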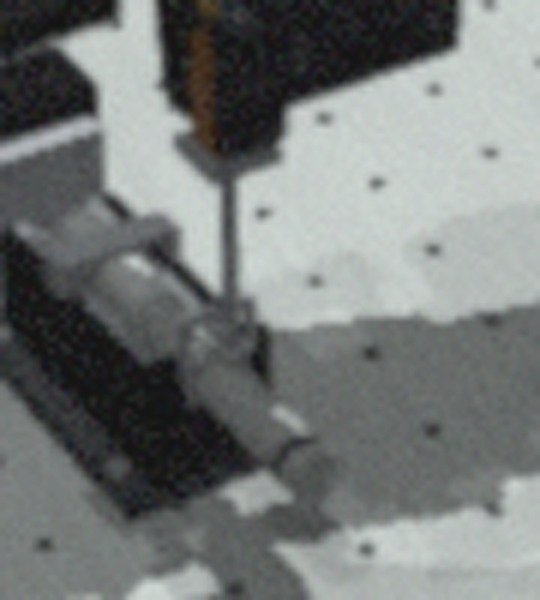

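View pics/w8a.png

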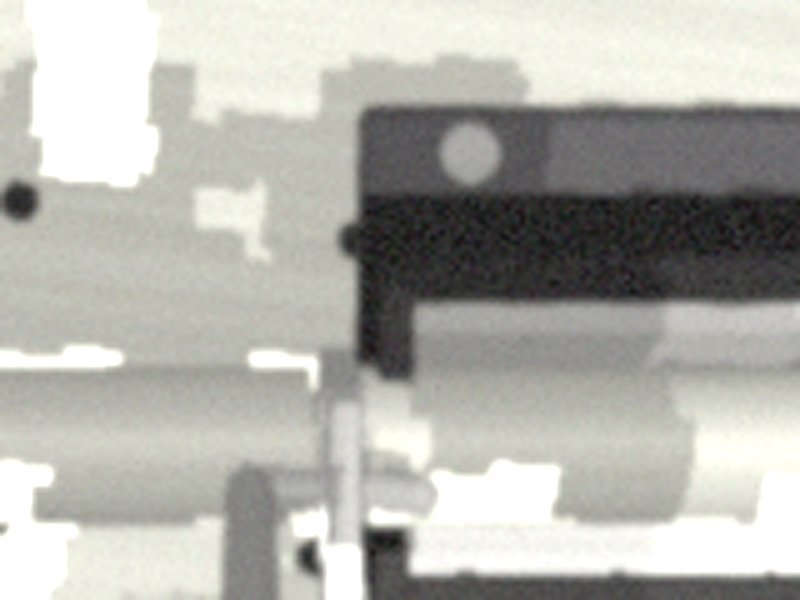

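{"method": "apply_moves", "body": {
  "plan": [0,0,0,0.003,0,0,0,0,0.006,0,0,0,0,0.009,0,0,0,0,0.012,0,0,0,0,0.012,0]
}}

```text
t: 8.6
tool_pos: [0.5846, -0.0859, 0.178]
eef_rot: [2.347, -2.088, -0.001]
force: [-0.0, 0.4, -3.1]
grip_width: 0.0174
```

{"method": "apply_moves", "body": {
  "plan": [0,0,0,0.003,0,0,0,0,0.006,0,0,0,0,0.009,0,0,0,0,0.012,0,0,0,0,0.016,0,0,0,0,0.021,0,0,0,0,0.027,0,0,0,0,0.033,0,0,0,0,0.033,0]
}}

```text
t: 9.5
tool_pos: [0.5856, -0.0861, 0.2124]
eef_rot: [-2.346, 2.087, -0.003]
force: [-0.1, -0.2, -0.6]
grip_width: 0.0177
```

```bash
python3 - <<'E'
from h import *
o=manip.get_obs(); print(o['t'],o['tool_pos'],o['force'],o['wrist_torque'])
s=vision.capture('scene');crop(s,240,150,330,270,5,'pics/s9.png')
w=vision.capture('wrist');cv2.imwrite('pics/w9.png',w);crop(w,270,150,430,270,5,'pics/w9a.png')
E
```

```text
9.5 [ 0.58559957 -0.08608945  0.21242947] [-0.09719912 -0.16712651 -0.57162673] [-0.01330956  0.00636899 -0.00814965]
```

View pics/s9.png

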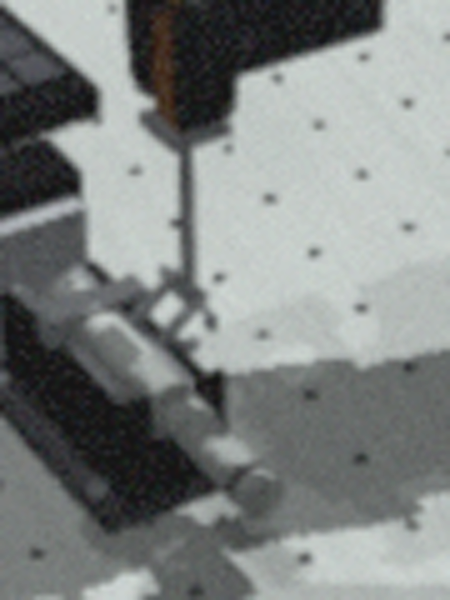

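View pics/w9a.png

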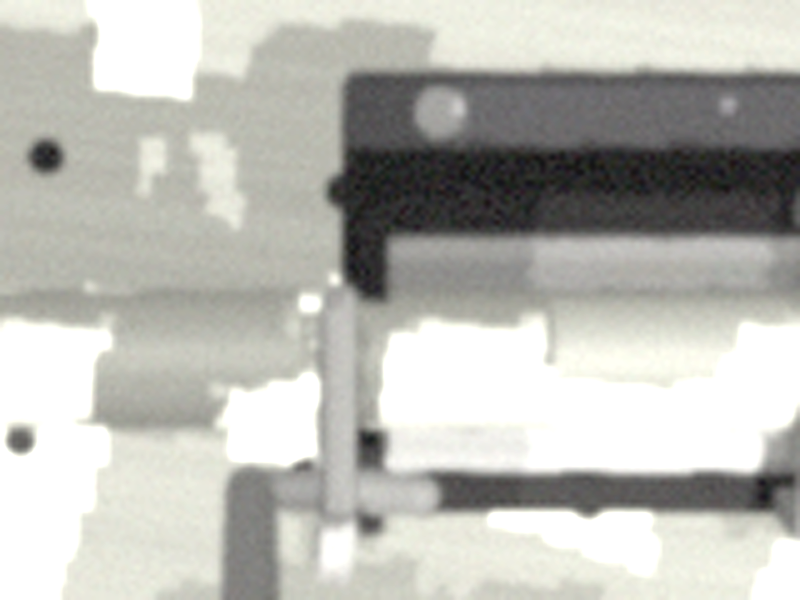

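{"method": "apply_moves", "body": {
  "plan": [0,0,0,0.01,0,0,-0.001,0.007,0.013,0,0,-0.004,0.025,0.013,0,0,-0.008,0.05,0.013,0,0,-0.012,0.08,0.013,0,0,-0.017,0.11,0.013,0,0,-0.021,0.14,0.013,0,0,-0.024,0.158,0.013,0,0,-0.025,0.166,0.01,0,0,-0.025,0.166,-0.01,0,0,-0.025,0.166,-0.04,0]
}}

```text
t: 10.7
tool_pos: [0.5614, 0.0811, 0.1726]
eef_rot: [-2.346, 2.084, -0.006]
force: [0.9, 0.2, -1.5]
grip_width: 0.0174
```

```bash
python3 - <<'E'
from h import *
o=manip.get_obs(); print(o['t'],o['tool_pos'],o['force'],o['wrist_torque'])
s=vision.capture('scene');crop(s,260,130,420,310,4,'pics/s10.png')
w=vision.capture('wrist');cv2.imwrite('pics/w10.png',w)
E
```

```text
10.7 [0.56136895 0.0810972  0.1725764 ] [ 0.93968366  0.24245357 -1.50987479] [ 0.01048924 -0.00475608  0.037361  ]
```

View pics/s10.png

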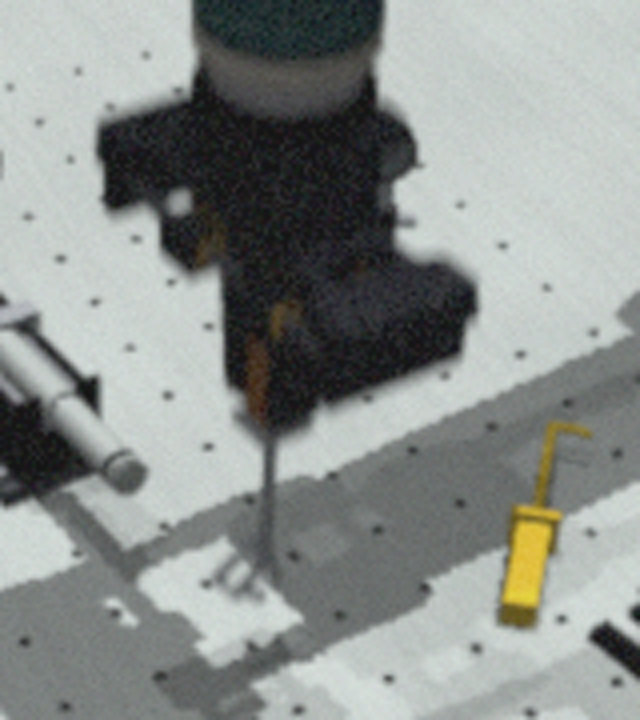

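View pics/w10.png

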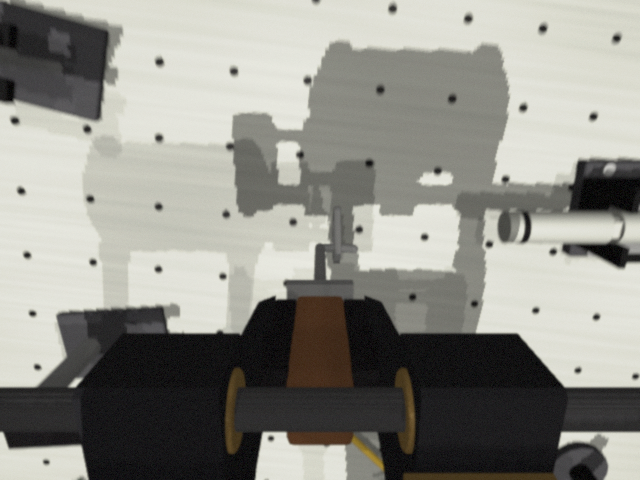

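{"method": "apply_moves", "body": {
  "plan": [0,0,0,-0.02,0,0,0,0,-0.035,0,0,0,0,-0.045,0,0,0,0,-0.0515,0,0,0,0,-0.0525,0,0,0,0,-0.0525,0]
}}

```text
t: 11.4
tool_pos: [0.5601, 0.0801, 0.1188]
eef_rot: [-2.347, 2.088, -0.0]
force: [0.2, -0.8, -0.5]
grip_width: 0.0176
```

```bash
python3 - <<'E'
from h import *
o=manip.get_obs(); print(o['t'],o['tool_pos'],o['force'],o['wrist_torque'])
s=vision.capture('scene');crop(s,280,210,380,310,6,'pics/s11.png')
w=vision.capture('wrist');crop(w,250,150,410,270,5,'pics/w11.png')
E
```

```text
11.4 [0.56011579 0.08007585 0.11880198] [ 0.21855123 -0.78219467 -0.4675671 ] [ 0.05657972  0.00024999 -0.0135826 ]
```

View pics/s11.png

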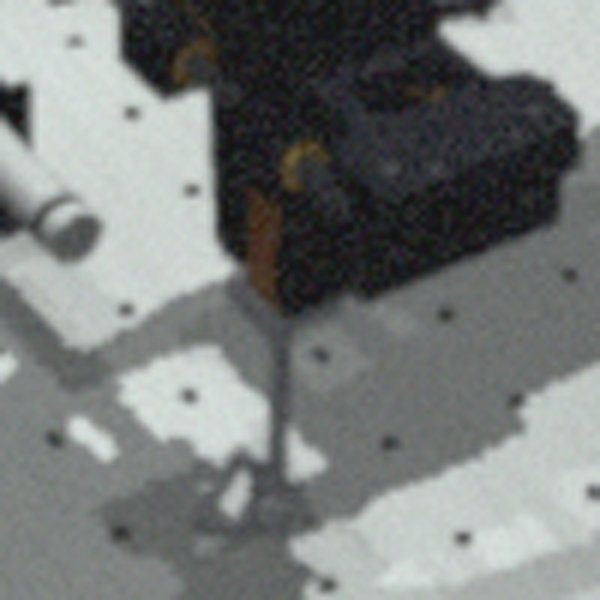

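View pics/w11.png

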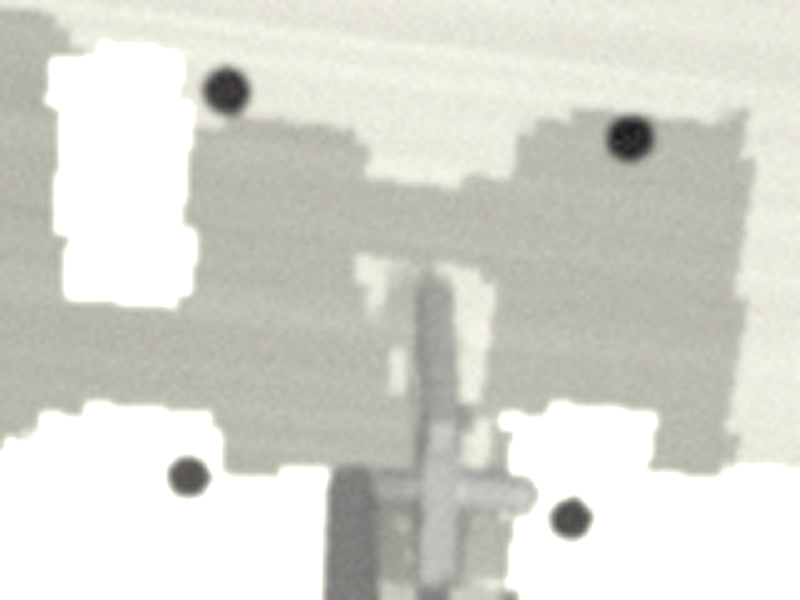

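{"method": "apply_moves", "body": {
  "plan": [0,-0.006,0.0495,0,0,0,-0.012,0.099,0,0,0,-0.0145,0.124,0,0,0,-0.0145,0.124,0.03,0,0,-0.0145,0.124,0.05,0,0,-0.0145,0.124,0.05,0]
}}

```text
t: 12.1
tool_pos: [0.548, 0.2054, 0.1727]
eef_rot: [-2.343, 2.082, -0.006]
force: [0.0, -0.6, -0.6]
grip_width: 0.0172
```

```bash
python3 - <<'E'
from h import *
o=manip.get_obs(); print(o['t'],o['tool_pos'],o['force'],o['wrist_torque'])
s=vision.capture('scene');crop(s,240,190,400,340,4,'pics/s12.png')
w=vision.capture('wrist');cv2.imwrite('pics/w12.png',w)
E
```

```text
12.1 [0.54796536 0.20544969 0.17273554] [ 0.00165536 -0.58842702 -0.61740148] [ 0.08525404 -0.015013   -0.04842238]
```

View pics/s12.png

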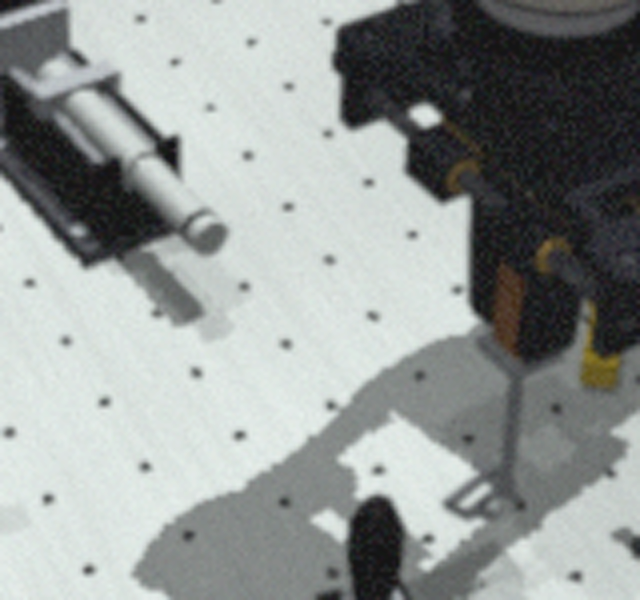

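View pics/w12.png

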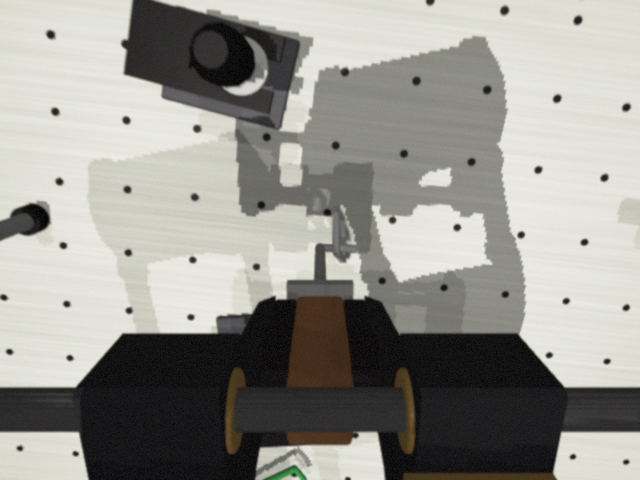

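{"method": "apply_moves", "body": {
  "plan": [0,0.002,-0.017,0,0,0,0.005,-0.042,0,0,0,0.008,-0.067,0,0,0,0.011,-0.092,0,0,0,0.013,-0.11,0,0,0,0.014,-0.115,0,0,0,0.014,-0.115,0,0,0,0.014,-0.115,0,0]
}}

```text
t: 13.0
tool_pos: [0.5588, 0.089, 0.1678]
eef_rot: [2.346, -2.088, -0.002]
force: [-0.3, 0.1, -0.7]
grip_width: 0.0175
```

```bash
python3 - <<'E'
from h import *
o=manip.get_obs(); print(o['t'],o['tool_pos'],o['force'],o['wrist_torque'])
s=vision.capture('scene');crop(s,260,190,380,310,5,'pics/s13.png')
w=vision.capture('wrist');crop(w,250,150,410,270,5,'pics/w13.png')
E
```

```text
13.0 [0.55884347 0.08899776 0.16777405] [-0.33039054  0.07378108 -0.69713842] [ 0.04336764  0.03749602 -0.0402908 ]
```

View pics/s13.png

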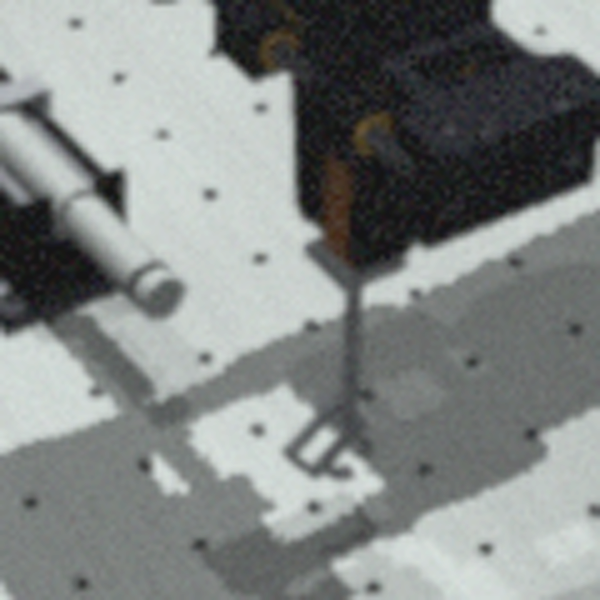

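View pics/w13.png

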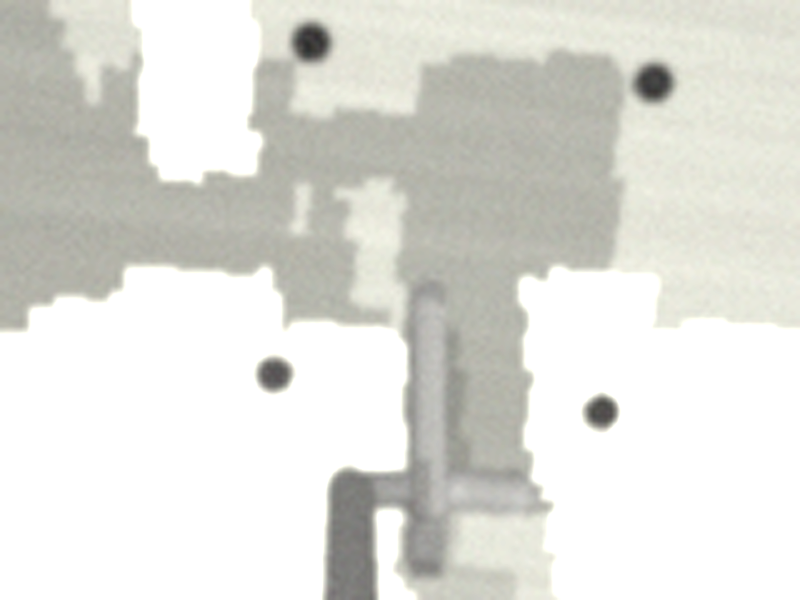

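{"method": "apply_moves", "body": {
  "plan": [0,0,0,-0.02,0,0,0,0,-0.035,0,0,0,0,-0.042,0,0,0,0,-0.046,0,0,0,0,-0.048,0,0,0,0,-0.048,0]
}}

```text
t: 13.7
tool_pos: [0.5595, 0.0892, 0.1205]
eef_rot: [-2.347, 2.088, -0.0]
force: [0.6, 0.2, -0.9]
grip_width: 0.0176
```

```bash
python3 - <<'E'
from h import *
o=manip.get_obs(); print(o['t'],o['tool_pos'],o['force'],o['wrist_torque'])
s=vision.capture('scene');cv2.imwrite('pics/s14f.png',s);crop(s,290,220,370,300,7,'pics/s14.png')
w=vision.capture('wrist');cv2.imwrite('pics/w14f.png',w);crop(w,270,190,380,270,7,'pics/w14.png')
E
```

```text
13.7 [0.559456   0.08918085 0.12053714] [ 0.56729218  0.15602515 -0.91366098] [ 0.01553569 -0.00483115  0.04360626]
```

View pics/s14.png

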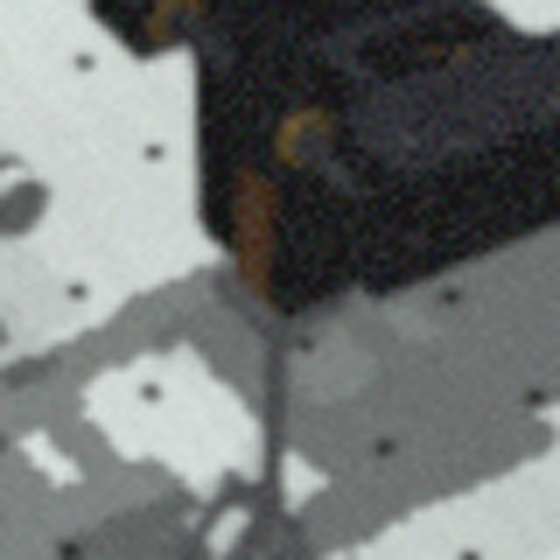

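View pics/w14.png

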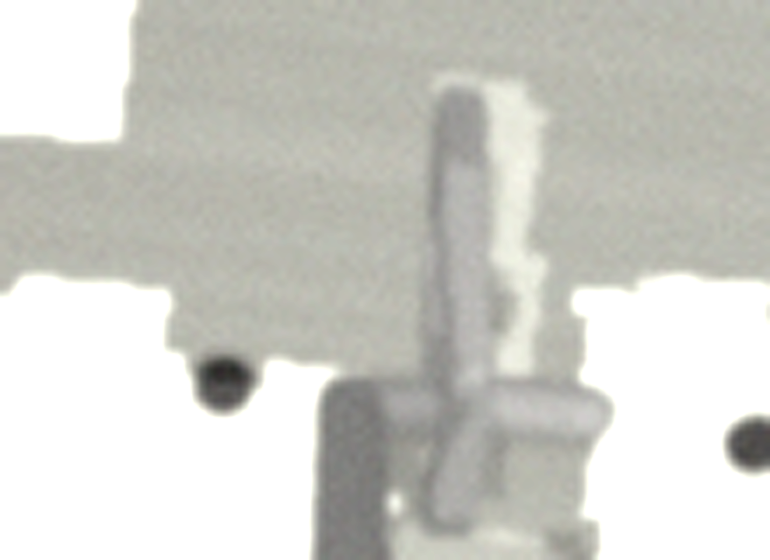

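```bash
python3 - <<'E'
from h import *
d=np.array([np.cos(np.radians(-83.3)),np.sin(np.radians(-83.3))]); n=np.array([-d[1],d[0]])
rv=[-2.3465,2.088,0]
def go(tcp,pts,k,x0,y0):
    W=cam('wrist',dict(tool_pos=np.array(tcp),eef_rot=np.array(rv)))
    for u,z in pts:
        p=onz(W,(x0+u[0]/k-.4,y0+u[1]/k-.4),z);q=p[:2]-np.array(tcp)[:2];print(u,round(z,4),'along',(q@d).round(4),'lat',(q@n).round(4))
t=.2124-.0898
print('w8');go([.5848,-.0861,.1659],[((345,350),.086),((345,545),.086),((345,600),.086),((400,487),.0735)],5,270,150)
print('w9');go([.5856,-.0861,.2124],[((335,285),t+.005),((335,520),t+.005),((335,578),t+.005),((400,490),t-.0025)],5,270,150)
t=.1678-.0898
print('w13');go([.5588,.0890,.1678],[((430,285),t+.005),((430,515),t+.005),((430,575),t+.005),((480,490),t-.0025)],5,250,150)
t=.1205-.0898
print('w14');go([.5595,.0892,.1205],[((460,92),.04),((460,92),.031),((460,92),.02),((460,92),.01),((465,390),.04),((445,525),.03),((480,410),t-.0025)],7,270,190)
E
```

```text
w8
(345, 350) 0.086 along 0.0102 lat 0.0193
(345, 545) 0.086 along 0.0105 lat -0.0032
(345, 600) 0.086 along 0.0106 lat -0.0098
(400, 487) 0.0735 along 0.0174 lat -0.0004
w9
(335, 285) 0.1276 along 0.0093 lat 0.0254
(335, 520) 0.1276 along 0.0096 lat -0.0019
(335, 578) 0.1276 along 0.0097 lat -0.0089
(400, 490) 0.1201 along 0.0174 lat -0.0008
w13
(430, 285) 0.083 along 0.0087 lat 0.0254
(430, 515) 0.083 along 0.009 lat -0.0013
(430, 575) 0.083 along 0.0091 lat -0.0086
(480, 490) 0.0755 along 0.0151 lat -0.0008
w14
(460, 92) 0.04 along 0.0084 lat 0.0285
(460, 92) 0.031 along 0.0087 lat 0.0266
(460, 92) 0.02 along 0.0091 lat 0.0242
(460, 92) 0.01 along 0.0095 lat 0.022
(465, 390) 0.04 along 0.009 lat 0.0044
(445, 525) 0.03 along 0.0079 lat -0.0107
(480, 410) 0.0282 along 0.0108 lat -0.0011
```

```bash
python3 - <<'E'
import cv2
s=cv2.imread('pics/s14f.png'); c=cv2.resize(s[265:320,300:360],None,fx=10,fy=10,interpolation=cv2.INTER_CUBIC)
cv2.imwrite('pics/s14b.png',cv2.convertScaleAbs(c,alpha=2.0,beta=10))
E
```

```text
(no output)
```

View pics/s14b.png

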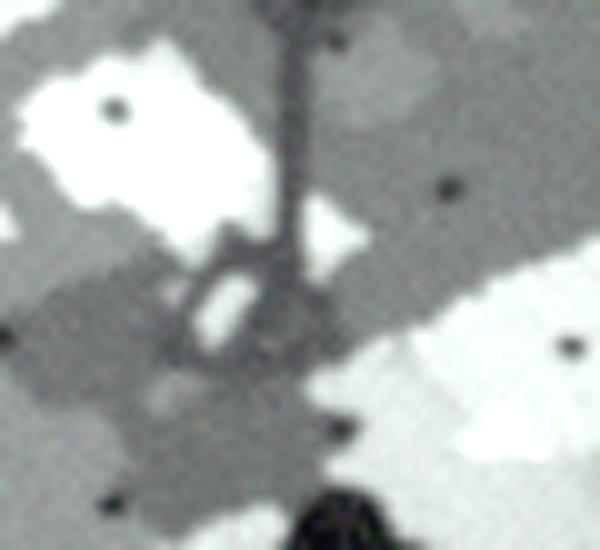

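{"method": "apply_moves", "body": {
  "plan": [0,0,0,-0.003,0,0,0,0,-0.006,0,0,0,0,-0.009,0,0,0,0,-0.012,0,0,0,0,-0.012,0]
}}

```text
t: 14.3
tool_pos: [0.5621, 0.0893, 0.1102]
eef_rot: [-2.344, 2.085, -0.007]
force: [3.7, 0.4, 3.8]
grip_width: 0.0176
```

```bash
python3 - <<'E'
from h import *
o=manip.get_obs(); print(o['t'],o['tool_pos'],o['force'],o['wrist_torque'])
s=vision.capture('scene'); c=cv2.resize(s[265:320,300:360],None,fx=10,fy=10,interpolation=cv2.INTER_CUBIC)
cv2.imwrite('pics/s15.png',cv2.convertScaleAbs(c,alpha=2.0,beta=10))
w=vision.capture('wrist');crop(w,270,190,380,270,7,'pics/w15.png')
E
```

```text
14.3 [0.5620622  0.08927297 0.11015967] [3.65567426 0.37032603 3.79643329] [ 0.01491268 -0.77306582  0.02677092]
```

View pics/s15.png

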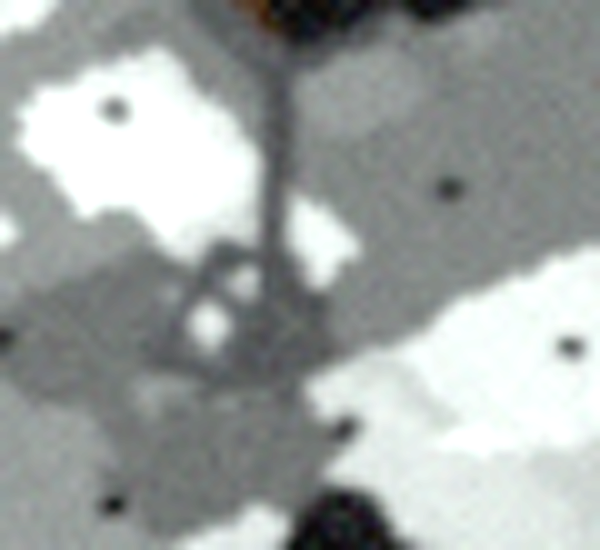

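View pics/w15.png

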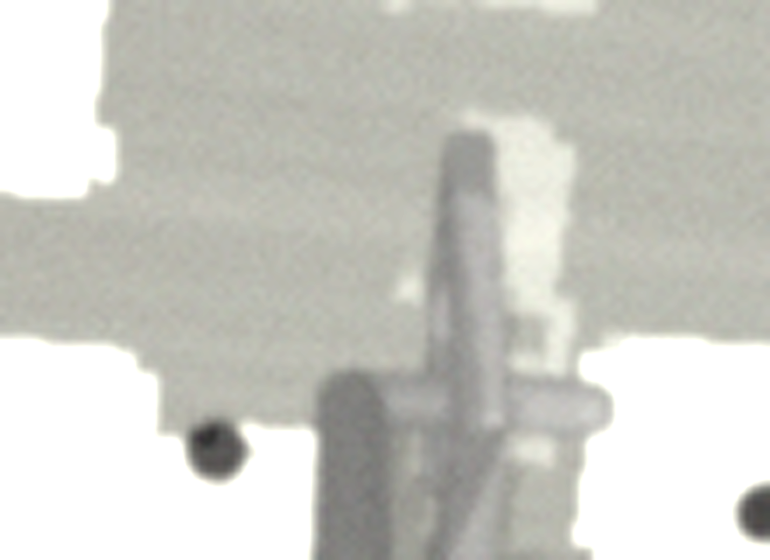

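{"method": "apply_moves", "body": {
  "plan": [0,0,0,0.002,0,0,0,0,0.004,0,0,0,0,0.005,0,0,0,0,0.005,0]
}}

```text
t: 14.8
tool_pos: [0.5581, 0.089, 0.1127]
eef_rot: [2.346, -2.087, -0.003]
force: [0.4, 1.3, 0.9]
grip_width: 0.0174
```

```bash
python3 - <<'E'
from h import *
o=manip.get_obs(); print(o['t'],o['tool_pos'],o['force'],o['wrist_torque'])
s=vision.capture('scene'); c=cv2.resize(s[265:320,300:360],None,fx=10,fy=10,interpolation=cv2.INTER_CUBIC)
cv2.imwrite('pics/s16.png',cv2.convertScaleAbs(c,alpha=2.0,beta=10))
w=vision.capture('wrist');crop(w,260,180,390,280,6,'pics/w16.png')
E
```

```text
14.8 [0.55811682 0.08897785 0.11268073] [0.3878847 1.2799827 0.8753411] [-0.00075278 -0.08690017 -0.01353152]
```

View pics/s16.png

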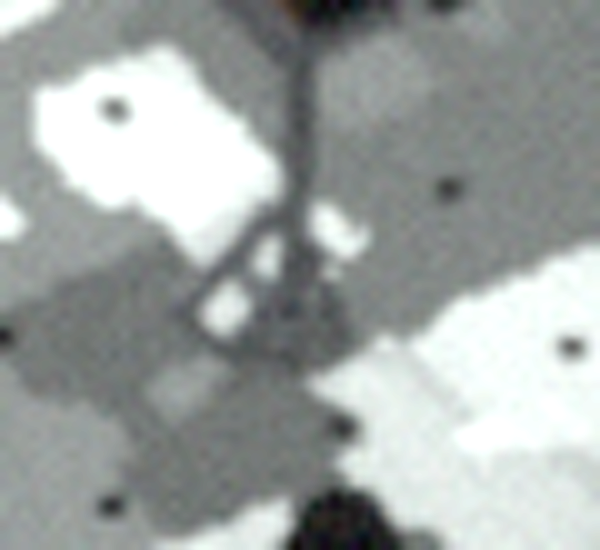

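View pics/w16.png

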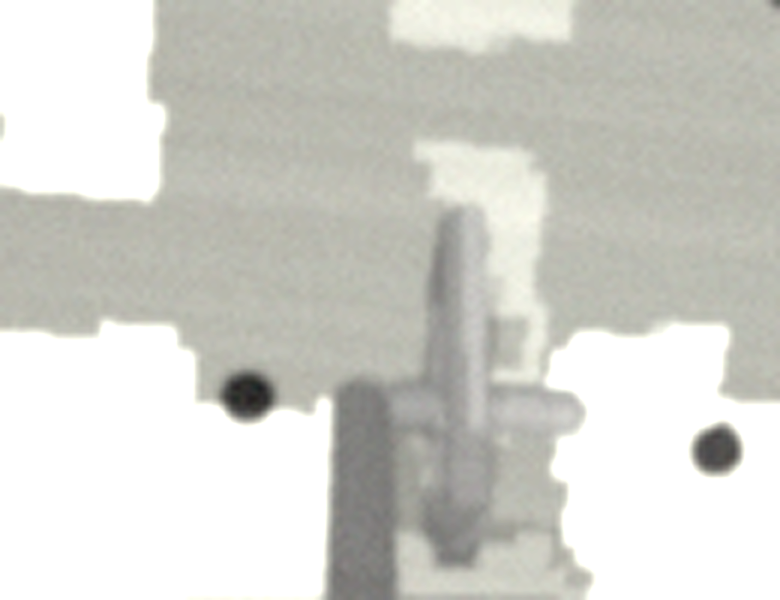

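{"method": "apply_moves", "body": {
  "plan": [0,-0.006,0.0495,0,0,0,-0.012,0.099,0,0,0,-0.012,0.099,0,0]
}}

```text
t: 15.2
tool_pos: [0.5455, 0.1924, 0.1126]
eef_rot: [2.351, -2.083, -0.004]
force: [0.3, -1.5, -0.3]
grip_width: 0.0173
```

```bash
python3 - <<'E'
from h import *
o=manip.get_obs(); print(o['t'],o['tool_pos'],o['force'],o['wrist_torque'])
s=vision.capture('scene');crop(s,280,220,420,340,5,'pics/s17.png')
w=vision.capture('wrist');cv2.imwrite('pics/w17.png',w)
E
```

```text
15.2 [0.54548785 0.19243324 0.11261961] [ 0.26374785 -1.46330637 -0.30624769] [0.0332572  0.0332584  0.01065466]
```

View pics/s17.png

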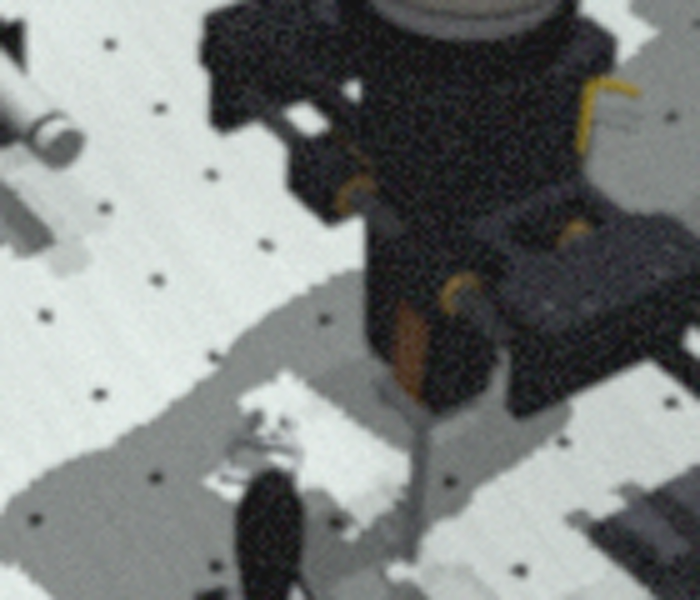

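View pics/w17.png

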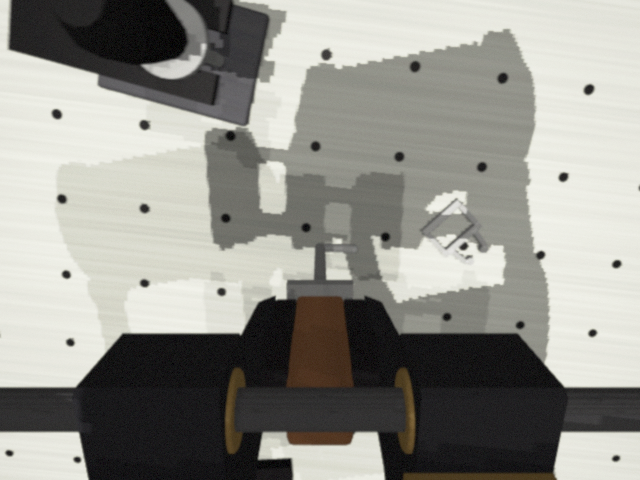

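{"method": "apply_moves", "body": {
  "plan": [0,0,0,0.03,0,0,0.002,-0.01,0.045,0,0,0.006,-0.04,0.045,0,0,0.012,-0.08,0.045,0,0,0.018,-0.12,0.045,0,0,0.024,-0.16,0.045,0,0,0.027,-0.185,0.045,0,0,0.0285,-0.195,0.03,0,0,0.0285,-0.195,0,0,0,0.0285,-0.195,-0.0086,0,0,0.0285,-0.195,-0.0086,0,0,0.0285,-0.195,-0.0086,0],
  "grip_force": 60
}}

```text
t: 16.5
tool_pos: [0.5757, -0.0066, 0.1048]
eef_rot: [2.348, -2.087, -0.001]
force: [0.2, -0.2, -0.6]
grip_width: 0.0175
```

```bash
python3 - <<'E'
from h import *
o=manip.get_obs(); print(o['t'],o['tool_pos'],o['force'],o['wrist_torque'])
d=np.array([np.cos(np.radians(-83.3)),np.sin(np.radians(-83.3))]); n=np.array([-d[1],d[0]]); q=o['tool_pos'][:2]-[.5857,-.1018]; print('mount',q@d,q@n)
s=vision.capture('scene');crop(s,240,190,360,310,5,'pics/s18.png')
w=vision.capture('wrist');cv2.imwrite('pics/w18.png',w)
E
```

```text
16.5 [ 0.57567394 -0.00658903  0.10475481] [ 0.21478851 -0.15581349 -0.61557447] [-0.02750909  0.04128392  0.03940932]
mount -0.09573048819961147 0.001150745772906912
```

View pics/s18.png

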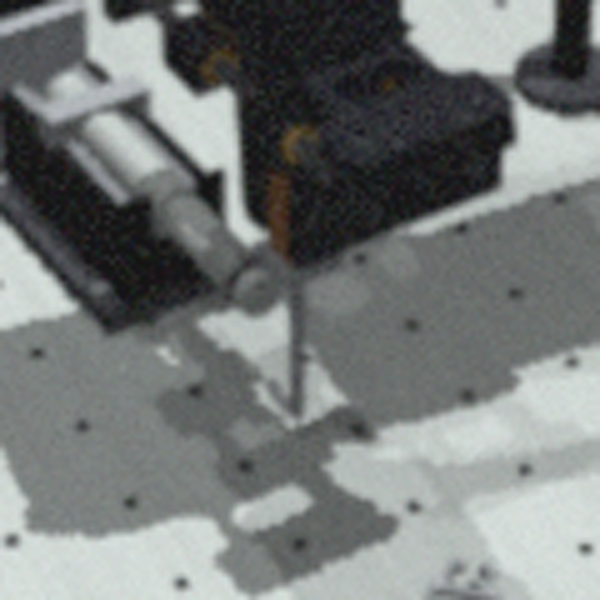

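View pics/w18.png

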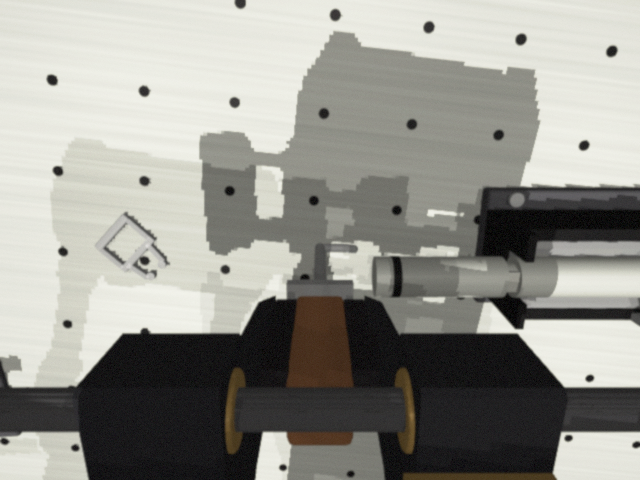

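{"method": "apply_moves", "body": {
  "plan": [0,0.0012,-0.01,0,0,0,0.0022,-0.019,0,0,0,0.0027,-0.023,0,0,0,0.0032,-0.027,0,0,0,0.0037,-0.031,0,0,0,0.0041,-0.035,0,0]
}}

```text
t: 17.2
tool_pos: [0.5803, -0.0419, 0.1052]
eef_rot: [-2.346, 2.088, -0.0]
force: [0.2, 2.8, 1.7]
grip_width: 0.0175
```

{"method": "apply_moves", "body": {
  "plan": [0,0.0003,-0.003,0,0,0,0.0007,-0.006,0,0,0,0.0011,-0.009,0,0,0,0.0013,-0.0115,0,0]
}}

```text
t: 17.6
tool_pos: [0.5814, -0.0536, 0.1049]
eef_rot: [-2.347, 2.088, -0.0]
force: [0.6, 3.4, 0.5]
grip_width: 0.0177
```

```bash
python3 - <<'E'
from h import *
o=manip.get_obs(); print(o['t'],o['tool_pos'],o['force'],o['wrist_torque'],o['eef_rot'])
d=np.array([np.cos(np.radians(-83.3)),np.sin(np.radians(-83.3))]); n=np.array([-d[1],d[0]]); q=o['tool_pos'][:2]-[.5857,-.1018]; print('mount',q@d,q@n)
s=vision.capture('scene');crop(s,220,150,340,270,5,'pics/s19.png')
w=vision.capture('wrist');cv2.imwrite('pics/w19.png',w)
E
```

```text
17.6 [ 0.58137965 -0.05361629  0.10487752] [0.62571389 3.44367347 0.534966  ] [ 0.71663737 -0.18385879 -0.01832543] [-2.34715013e+00  2.08779808e+00 -4.01538817e-04]
mount -0.048358703387436024 0.0013307850047842137
```

View pics/s19.png

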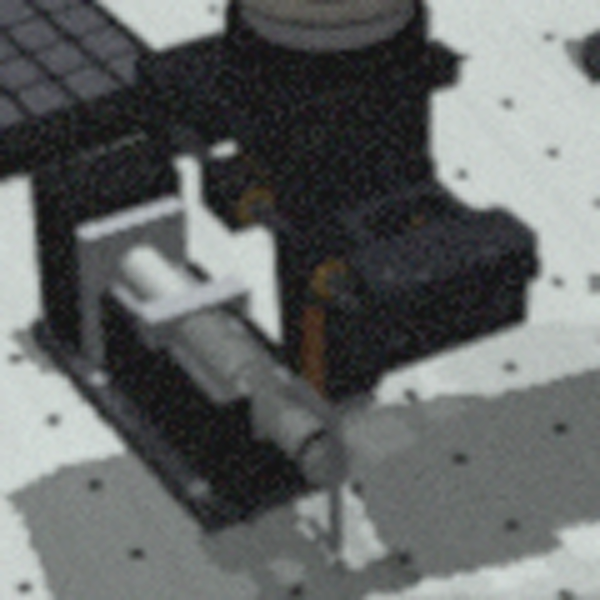

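View pics/w19.png

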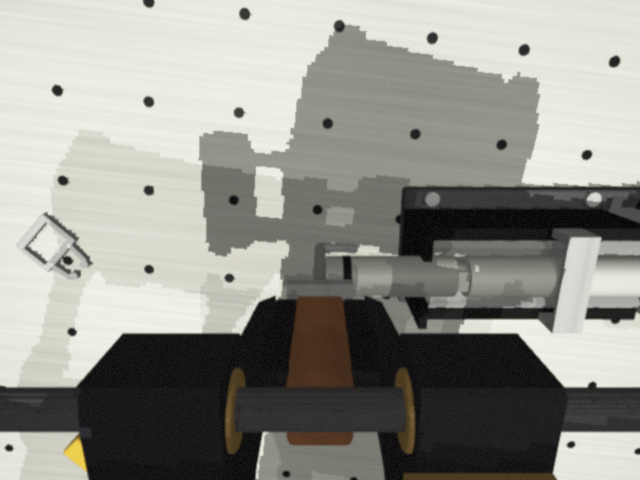

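{"method": "apply_moves", "body": {
  "plan": [0,0.0001,-0.001,0,0,0,0.0002,-0.002,0,0,0,0.0003,-0.003,0,0]
}}

```text
t: 18.0
tool_pos: [0.5813, -0.0543, 0.1048]
eef_rot: [-2.344, 2.088, 0.005]
force: [0.5, 11.1, 2.5]
grip_width: 0.0173
```

{"method": "apply_moves", "body": {
  "plan": [0,-0.0012,0.01,0,0,0,-0.0035,0.03,0,0,0,-0.006,0.05,0.01,0,0,-0.006,0.05,0.04,0,0,-0.006,0.05,0.05,0,0,-0.006,0.05,0.05,0]
}}

```text
t: 18.6
tool_pos: [0.577, -0.007, 0.1568]
eef_rot: [-2.346, 2.086, -0.006]
force: [-0.1, 0.2, -0.7]
grip_width: 0.0174
```

```bash
python3 - <<'E'
from h import *
o=manip.get_obs(); print(o['t'],o['tool_pos'],o['force'],o['eef_rot'])
s=vision.capture('scene');crop(s,210,150,330,270,5,'pics/s20.png')
w=vision.capture('wrist');cv2.imwrite('pics/w20.png',w);crop(w,290,190,390,270,7,'pics/w20a.png')
E
```

```text
18.6 [ 0.57698224 -0.0069631   0.15677991] [-0.12962647  0.24506905 -0.66111015] [-2.34639346  2.08642255 -0.00632027]
```

View pics/s20.png

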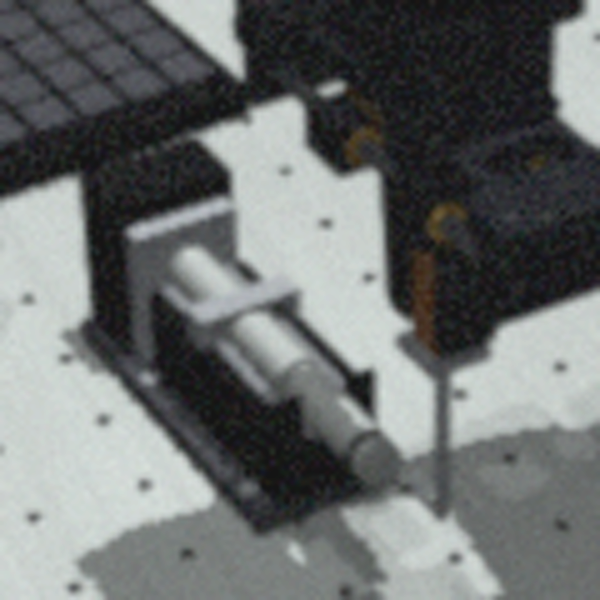

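View pics/w20.png

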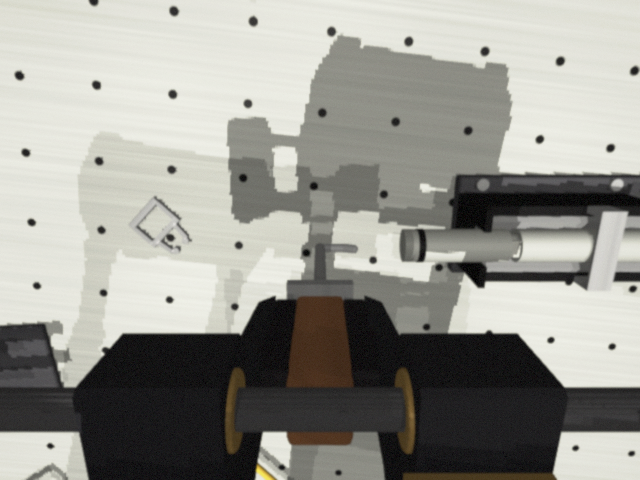

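View pics/w20a.png

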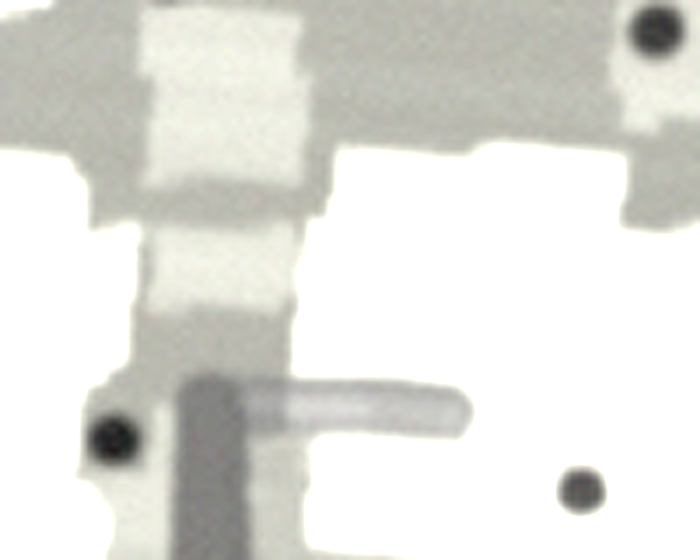

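{"method": "apply_moves", "body": {
  "plan": [0,-0.01,0.011,0,0,0,-0.03,0.033,0,0.02,0,-0.055,0.06,0,0.04,0,-0.08,0.087,0,0.066,0,-0.1,0.11,0,0.066,0,-0.117,0.128,0,0.066,0,-0.1245,0.1364,0,0.066,0,-0.1245,0.1364,-0.02,0.066,0,-0.1245,0.1364,-0.0435,0.066,0,-0.1245,0.1364,-0.0435,0.066,0,-0.1245,0.1364,-0.0435,0.066]
}}

```text
t: 19.8
tool_pos: [0.4503, 0.1296, 0.1107]
eef_rot: [2.413, -2.009, -0.002]
force: [-0.3, -0.4, -1.0]
grip_width: 0.0178
```

```bash
python3 - <<'E'
from h import *
o=manip.get_obs(); print(o['t'],o['tool_pos'],o['force'],o['eef_rot'])
a=np.radians(-79.5);d=np.array([np.cos(a),np.sin(a)]); n=np.array([-d[1],d[0]]); q=o['tool_pos'][:2]-[.4379,.2081]; print('stand',q@d,q@n,np.degrees(2*np.arctan2(o['eef_rot'][1],o['eef_rot'][0])))
s=vision.capture('scene');crop(s,350,200,470,360,4,'pics/s21.png')
w=vision.capture('wrist');cv2.imwrite('pics/w21.png',w)
E
```

```text
19.8 [0.4502829  0.12960236 0.11070479] [-0.27548765 -0.39449252 -1.0460417 ] [ 2.41315075e+00 -2.00860398e+00 -1.94758115e-03]
stand 0.07943979639471467 -0.0021295097757270784 -79.5451130595631
```

View pics/s21.png

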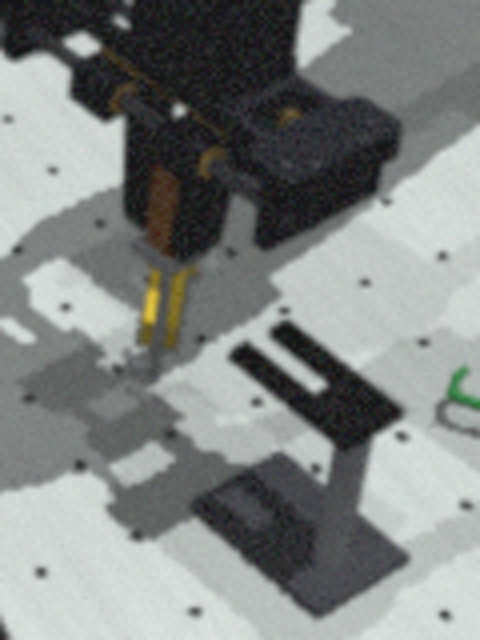

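View pics/w21.png

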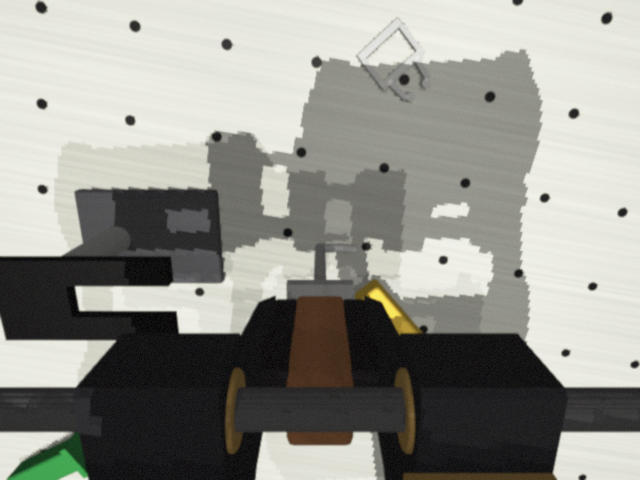

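```bash
python3 - <<'E'
from h import *
o=manip.get_obs(); print(o['tool_pos'])
w=cv2.imread('pics/w21.png');crop(w,0,240,200,350,4,'pics/w21a.png')
E
```

```text
[0.45173767 0.12989668 0.11213819]
```

View pics/w21a.png

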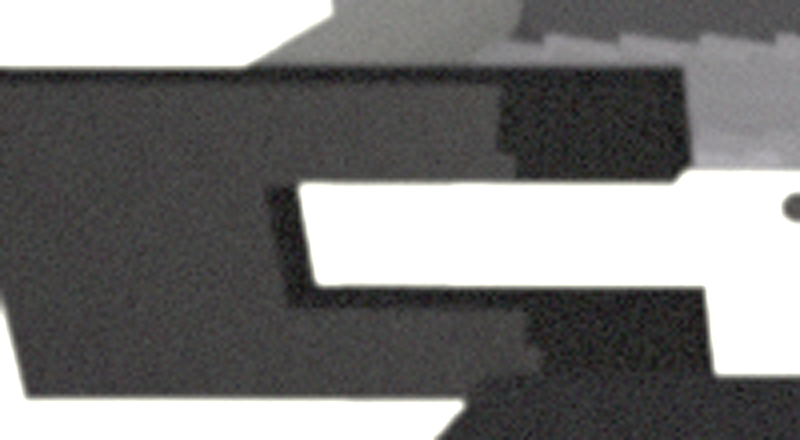

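```bash
python3 - <<'E'
from h import *
o=manip.get_obs(); W=cam('wrist')
e=R.from_rotvec(o['eef_rot']).as_matrix();X=e[:2,0];Y=-e[:2,1]
for u in [(400,182),(650,182),(400,308),(650,308),(683,84),(683,182),(706,308),(714,390)]:
    p=onz(W,(u[0]/4-.4,240+u[1]/4-.4),.095)[:2]-o['tool_pos'][:2]; print(u,'along',(p@X).round(4),'lat',(p@Y).round(4))
E
```

```text
(400, 182) along -0.0908 lat 0.0076
(650, 182) along -0.0649 lat 0.0076
(400, 308) along -0.0929 lat -0.0068
(650, 308) along -0.0665 lat -0.0068
(683, 84) along -0.0604 lat 0.0183
(683, 182) along -0.0615 lat 0.0076
(706, 308) along -0.0606 lat -0.0068
(714, 390) along -0.0607 lat -0.0166
```

{"method": "apply_moves", "body": {
  "plan": [0,0.001,0,0.002,0,0,-0.004,0.028,0.002,0,0,-0.0085,0.053,0.002,0,0,-0.0115,0.068,0.002,0,0,-0.0132,0.0769,0.002,0,0,-0.0132,0.0769,0.002,0,0,-0.0132,0.0769,0.002,0]
}}

```text
t: 20.6
tool_pos: [0.4381, 0.2066, 0.1137]
eef_rot: [-2.415, 2.009, -0.001]
force: [-0.2, -0.0, -1.2]
grip_width: 0.0175
```

```bash
python3 - <<'E'
from h import *
o=manip.get_obs(); print(o['t'],o['tool_pos'],o['force'],o['wrist_torque'])
s=vision.capture('scene');crop(s,350,200,470,360,4,'pics/s22.png')
w=vision.capture('wrist');crop(w,160,180,400,340,3,'pics/w22.png')
E
```

```text
20.6 [0.4380959  0.20664789 0.11370823] [-0.19053982 -0.03584986 -1.20835946] [-0.03866236  0.0322786   0.05937467]
```

View pics/s22.png

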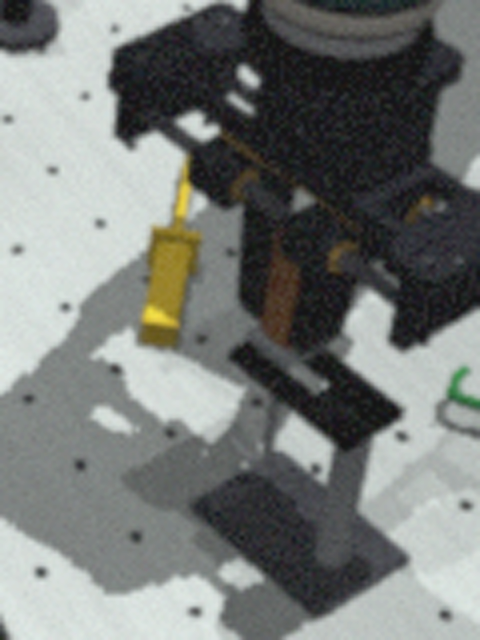

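View pics/w22.png

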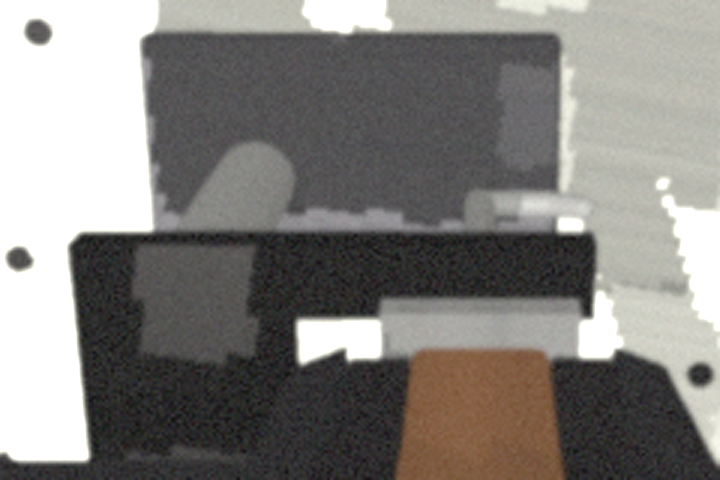

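Shank is in the slot, with the collar over the prongs. Lower until it touches.

{"method": "apply_moves", "body": {
  "plan": [0,0,0,-0.003,0,0,0,0,-0.005,0,0,0,0,-0.0065,0,0,0,0,-0.0065,0]
}}

```text
t: 21.1
tool_pos: [0.4377, 0.2064, 0.1073]
eef_rot: [2.414, -2.009, -0.0]
force: [-1.7, -1.4, 4.4]
grip_width: 0.0175
```

Resting on the prongs (+5 N). Release.

{"method": "apply_moves", "body": {
  "plan": [0.03,0,0,0,0,0.06,0,0,0,0,0.088,0,0,0,0,0.088,0,0,0,0,0.088,0,0,0,0,0.088,0,0,0,0,0.088,0,0,0,0,0.088,0,0,0,0]
}}

```text
t: 21.9
tool_pos: [0.4378, 0.2069, 0.1068]
eef_rot: [-2.415, 2.009, -0.0]
force: [0.8, 1.2, -0.0]
grip_width: 0.0795
```

```bash
python3 - <<'E'
from h import *
o=manip.get_obs(); print(o['t'],o['tool_pos'],o['force'],o['grip_width'])
w=vision.capture('wrist');cv2.imwrite('pics/w23.png',w)
E
```

```text
21.9 [0.4377834  0.20688354 0.10684093] [ 0.79067293  1.17914648 -0.04029008] 0.07954224311349015
```

View pics/w23.png

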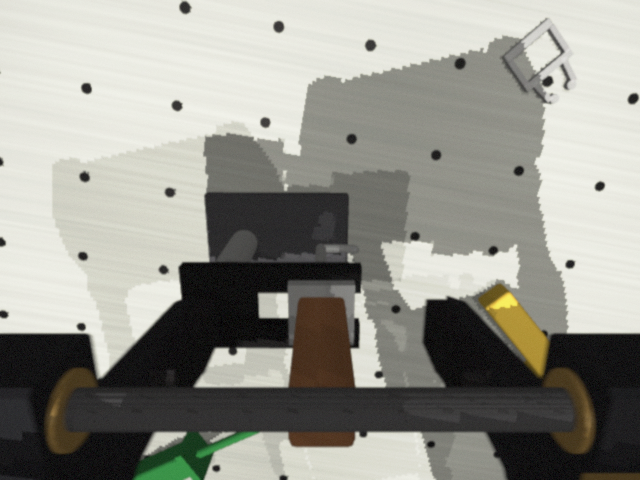

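{"method": "apply_moves", "body": {
  "plan": [0.088,0,0,0.02,0,0.088,0,0,0.05,0,0.088,0,0,0.09,0,0.088,0,0,0.13,0,0.088,-0.02,-0.04,0.14,0,0.088,-0.03,-0.08,0.14,0,0.088,-0.04,-0.12,0.14,0,0.088,-0.05,-0.16,0.14,0,0.088,-0.05,-0.2,0.14,0,0.088,-0.05,-0.24,0.14,0,0.088,-0.05,-0.24,0.14,0,0.088,-0.05,-0.24,0.14,0]
}}

```text
t: 23.15
tool_pos: [0.3877, -0.0338, 0.2469]
eef_rot: [-2.411, 2.013, 0.0]
force: [0.8, -0.1, 0.2]
grip_width: 0.0882
```

```bash
python3 - <<'E'
from h import *
o=manip.get_obs(); print(o['t'],o['tool_pos'],o['force'],o['grip_width'])
t=vision.capture('top');cv2.imwrite('pics/t24.png',t)
s=vision.capture('scene');cv2.imwrite('pics/s24.png',s)
crop(t,180,180,460,320,2.8,'pics/t24a.png');crop(s,210,160,480,370,2.9,'pics/s24a.png')
E
```

```text
23.15 [ 0.38765272 -0.03376707  0.24687612] [ 0.82419153 -0.08511066  0.19766781] 0.08819269150213238
```

View pics/t24.png

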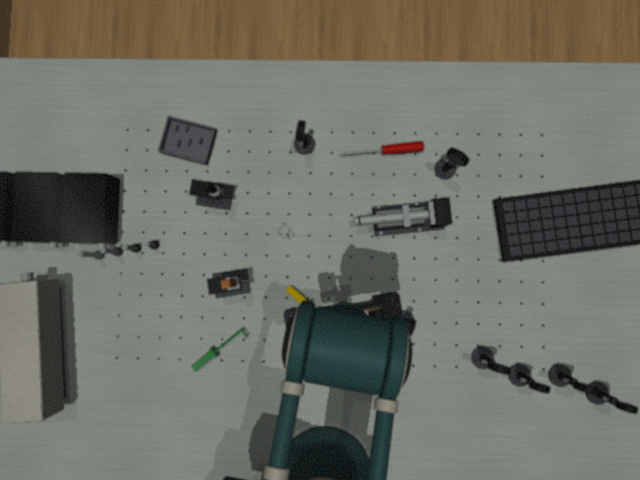

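View pics/t24a.png

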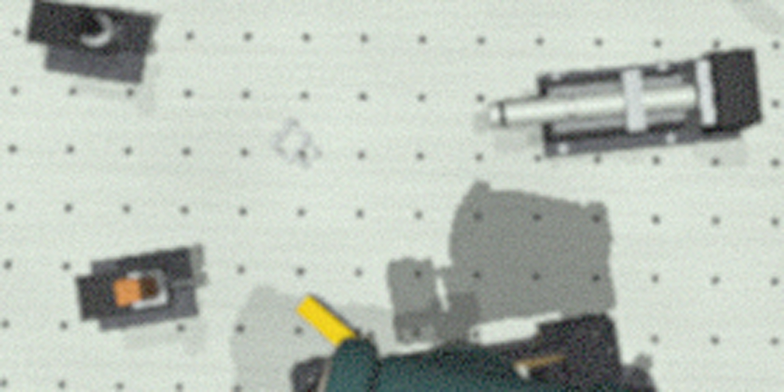

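View pics/s24a.png

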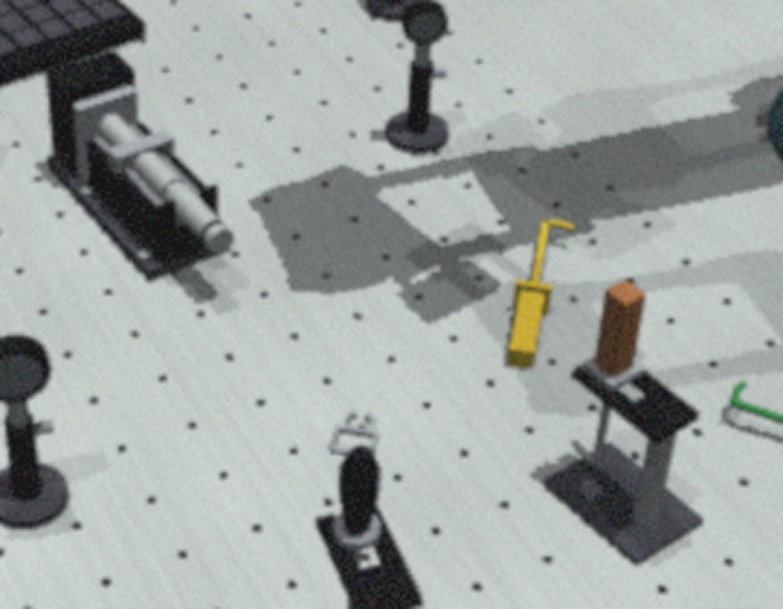

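{"method": "apply_moves", "body": {
  "plan": [0.088,0.03,-0.03,0,0,0.088,0.06,-0.06,0,0,0.088,0.09,-0.09,0,0,0.088,0.12,-0.12,0,0,0.088,0.15,-0.15,0,-0.03,0.088,0.17,-0.175,0,-0.066,0.088,0.17,-0.187,-0.02,-0.066,0.088,0.17,-0.187,-0.04,-0.066,0.088,0.17,-0.187,-0.04,-0.066,0.088,0.17,-0.187,-0.04,-0.066]
}}

```text
t: 24.25
tool_pos: [0.558, -0.2184, 0.2063]
eef_rot: [2.349, -2.085, -0.003]
force: [-0.6, 0.6, -0.2]
grip_width: 0.0879
```

```bash
python3 - <<'E'
from h import *
o=manip.get_obs(); print(o['t'],o['tool_pos'])
w=vision.capture('wrist');cv2.imwrite('pics/w25.png',w);crop(w,180,100,380,240,4,'pics/w25a.png')
E
```

```text
24.25 [ 0.55797936 -0.21836698  0.20628273]
```

View pics/w25a.png

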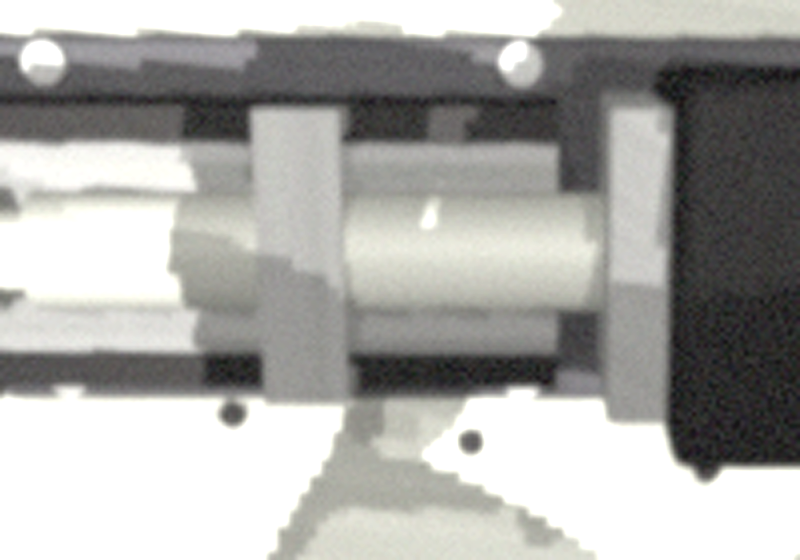

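The barrel's inner end meets the stop plate (at crop column about 605) with no gap showing. I'm handing in, since the arm touches nothing.

```bash
python3 - <<'E'
from h import *
print(manip.job_done(), manip.get_obs()['t'])
E
```

```text
the job is handed in; nothing more can be done
the job is handed in; nothing more can be done
```

The job is done and handed in at about 24.3 s. The clip is off the barrel, the barrel is home against the stop, and the pick is back in its stand.

- **Clip:** I hooked it by its bridge and pried it up out of the groove. The first attempt to shed it on the bench failed: it had rolled on the hook and came back up with it. I set it down again lower and whipped the hook back, which worked. The last pictures show it lying flat on the open bench, off the hook.
- **Barrel:** I pushed it with the pick's shank. Sliding took about 3.4 N, and the force rose to about 11 N when it stopped, with the shank face about 25 mm on from where it started. A close wrist view shows no gap at the stop.
- **Pick:** It hangs with its shank between the prongs and its collar on top, perhaps 1 mm off its original spot along the fork.
- **Other things:** The lens holders, awl, screwdriver and look-alikes appear unmoved wherever the final views show them. The arm hid the lens holder nearest the base in the last top view, but it stands upright in the scene view.

My only disagreeing measurement was the scene camera, which read 2 to 4 mm off the wrist camera. I worked from the wrist camera.

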